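# Stock the leaning gift-tin dispenser up to its level clip

### The job

Stock the leaning tin dispenser on the stall: load deep gift tins into its tube, lying flat one on another, until the top tin's lid comes up to the level clip on the tube, and then add no more. The shallow tins and any deep tins left over stay lying on the display block; leave the lean of the tube and the clip as they are set and do not disturb the other things on the table.

Things in the scene. Friction and masses are not known exactly. Their poses are not given: they have to be found in the camera images.
- deep_tin_1: Deep gift tin: closed round aluminium tin, 62 mm in diameter, 24 mm high, about 90 g, straight-sided with a flat lid. Origin: centre of its underside; z up through the lid. It starts flat on the display block, lid up. Four are alike (deep_tin_1 to 4).
- deep_tin_2: Deep gift tin: closed round aluminium tin, 62 mm in diameter, 24 mm high, about 90 g, straight-sided with a flat lid. Origin: centre of its underside; z up through the lid. It starts flat on the display block, lid up. Four are alike (deep_tin_1 to 4).
- deep_tin_3: Deep gift tin: closed round aluminium tin, 62 mm in diameter, 24 mm high, about 90 g, straight-sided with a flat lid. Origin: centre of its underside; z up through the lid. It starts flat on the display block, lid up. Four are alike (deep_tin_1 to 4).
- deep_tin_4: Deep gift tin: closed round aluminium tin, 62 mm in diameter, 24 mm high, about 90 g, straight-sided with a flat lid. Origin: centre of its underside; z up through the lid. It starts flat on the display block, lid up. Four are alike (deep_tin_1 to 4).
- shallow_tin_1: Shallow gift tin: looks like the deep tins and has the same 62 mm diameter, but is only 14 mm high, about 60 g. Origin: centre of its underside; z up. It starts flat on the display block. Two are alike (shallow_tin_1 and 2).
- shallow_tin_2: Shallow gift tin: looks like the deep tins and has the same 62 mm diameter, but is only 14 mm high, about 60 g. Origin: centre of its underside; z up. It starts flat on the display block. Two are alike (shallow_tin_1 and 2).
- dispenser: Tin dispenser: fixed steel foot 150 x 110 x 10 mm; on it an open-topped round tube on a stiff friction hinge (along the foot's y, 75 mm above the table), leaning 24 to 38 degrees from upright, mouth towards the foot's -x, roughly at the robot. Origin: centre of the foot's underside.
- tube_floor (a point): Centre of the tube's floor, inside the tube, 26 mm from the hinge. z runs up the tube's axis and out of the mouth, y along the hinge, x to the tube's upper side. Bore 66 mm, wall 3 mm, 84 mm deep from floor to rim. The tube starts empty. A tin let go inside it, square to the axis, slides down by its own weight and lies on the under side.
- tube_rim (a point): Centre of the tube's mouth at the rim, 84 mm up the axis from the floor; same axes. The last 12 mm flare out to 78 mm bore. The wall is two shells: black under (-x), clear above (+x) with a 12 mm viewing slot. Between them, at +y and -y, are cut-outs 39 mm wide from rim to floor, so that fingers holding a tin across y can go down with it.
- clip_mark (a point): Level clip: a 30 x 8 x 5 mm black clip astride the viewing slot on the tube's upper side. This point lies on the tube's axis at the height of the clip's middle, 32 to 68 mm above the tube's floor; axes as the floor's. That is the marked height. The clip slides stiffly; it and the hinge stay put unless pushed hard.
- board: Display block: fixed linen-covered block 250 x 380 x 40 mm (x, y, z) on which the tins and the two cones stand. Origin: centre of its underside, on the table; its top is 40 mm above that. The tins stand in two rows of three along its y, about 120 to 125 mm apart, in any order.
- cone_1: Small wooden ring cone carrying a ring, 26 mm in diameter at the foot, 62 mm high, loose, standing on the display block between the tins. Origin: centre of its foot.
- cone_2: Small wooden ring cone carrying a ring, 26 mm in diameter at the foot, 62 mm high, loose, standing on the display block between the tins. Origin: centre of its foot.
- ring_box: Open ring box, 62 x 62 mm, 78 mm high at its raised lid, loose on the table at the near left. Origin: centre of its underside.
- loupe: Folding loupe, about 75 mm long and 30 mm high, loose on the table at the near left. Origin: centre of the lens barrel's underside.
- card_stand: Blank price card in a wooden holder, 70 mm wide, 62 mm high, loose towards the far left. Origin: centre of its underside.
Things that resemble listed ones, but are neither listed nor needed, are in the scene too. Leave any pink look-alike of the deep_tin_1 alone. Leave any orange look-alike of the deep_tin_3 alone.

How it is judged:
By the outcome, as a careful person would: the job done as asked, in the order asked, and still so for the second after the job is handed in, with the robot touching nothing.
It also fails if it takes over 72 s, if anything falls off the work surface, if the arm or the gripper's body presses on something with over 40 N, if the wrist force passes 120 N, or if a joint passes its speed limit or range.

### The arm

A 6-joint arm with a two-finger parallel gripper is mounted at the origin on the work surface. World frame = base frame: x ahead of the robot, y to its left, z up, the work surface at z = 0. Lengths are in mm, angles in rad, forces in N, time in s.
With the tool pointing down it reaches from about 425 to 1125 mm from the base axis. Payload 14.9 kg.
Tool frame: the origin (TCP) lies on the centre line of the jaws, within the pads' length; the fingertips stand 11 mm ahead of it and the grasp point (between the pads) lies 8 mm behind it; z points along the fingers, y is the direction in which the jaws open and shut (so a half turn about z gives the same grasp; the last joint's range is limited). The gripper opens to 91 mm and grips with 3 to 60 N. Pads are 32 mm wide; open, the fingers measure 118 mm over their backs; the gripper's body (76 mm by 178 mm) begins 60 mm behind the grasp point.
Start: joints at [-1.291, 0.379, 1.734, -0, 1.028, -0.033], TCP at [215.402, -666.048, 202.732] pointing down, gripper open.
Joint ranges: [-2.77, 2.77], [-0.74, 2.19], [0, 2.66], [-1.06, 4.2], [0.31, 2.87], [-3.08, 3.08]. Speed limits (rad/s): [1.89, 1.89, 2.39, 3.14, 3.14, 3.14].

### API

Orientations are given as a unit quaternion [x, y, z, w].
In Python, from plant import get_state, optics, hand_in, spotter gives the robot as it stands. The module is installed in compiled form; this text tells all that it offers.
- The arm moves only by the shell command python3 -m jog 'ROWS' [FORCE]. ROWS is JSON, a list of rows, each an object with "dp": the shift along the world's x, y, z in m, a list of three; "yaw": the turn about the world's z in degrees; "fingers": the opening, from -1 (shut) to 1 (fully open). A call has 1 to 5 rows; each row shifts and turns the pose as measured when the row begins; what a row does not reach is not made up. A row lasts 1/10 s, in which the tool goes at most 50 mm and 8.59 degrees, less where a joint would pass 70% of its speed; a pose out of reach is approached as far as the arm can. A call is refused whole if a number of a shift passes 0.05 or a number of a turn 8.59, either way. A call with a gripper value outside its range is refused whole. The fingers move at their own pace and stop on an object; FORCE is the grip in N (left out, the last holds). Time passes only in rows, so rows that do not move let the fingers close. It gives the time, the measured TCP pose, the force and the opening at its end, in the units of the state.
- get_state(): the state, without advancing time (a new reading comes with each control period).
- optics.camera(name): name is "scene" or "top" or "wrist"; returns a dict with "color" (420x560x3 uint8, red, green, blue), "range_z" (420x560 float32, mm along the optical axis (not along the pixel's ray), 0 where there is no reading), "intrinsics" (3x3 intrinsics, pixels), "k1" (the pictures are not rectified: a ray, as slopes to the right and down, at radius r is drawn at 1 + k1 r^2 times it, then the intrinsics apply), "rvec" (rotation vector, rad) and "tvec" (3), from world to camera coordinates, as OpenCV has them; the wrist camera has in their place "mount" (4x4, takes a point from camera to tool coordinates, whose origin is the TCP and whose axes are the flange's). Camera axes: x right, y down, z forward; pixel columns grow to the right and rows downward; lengths in mm; the calibration is good to about 2 mm. A picture is of the moment at which its call begins: read the wrist's pose just before it.
- hand_in(): hands the job in, once; it reports no verdict.
Trained networks look in a picture, given as the dict that the camera call returned (one of the last four; its "shot" number tells which), for a name from the list of things; names that differ only in an ending like _2 or _b are one class to them, and where a whole thing is asked for, a point or a joint stands for the part that bears it (a point fixed in the world has none). Each returns a list of dicts, best first, with "confidence" (0 to 1); they miss things now and then, are a little off and sometimes report something else, mostly with a low value. They report only what shows in the picture. A call takes as long as a camera call. They do not tell look-alikes from the thing itself.
- spotter.regions_of(name, picture): "mask" (420x560 bool, what is visible of it) and "rect" ([left, top, right, bottom] in pixels, round what is visible of it).
The state is a dict: "clock": time; "q": joint angles; "joint_velocities": joint speeds; "effort": joint torques, N m; "eef_pos": TCP position; "orientation": TCP orientation; "contact_force": force on the tool from outside, world axes, zero at the start; "torque": the same for the moment, N m; "width": opening from 0.0 (shut) to 1.0 (fully open).
Only numpy, scipy, OpenCV 4.12 (cv2) and the standard library are available. Lean on these libraries where they do the work, as an engineer would, in place of code of your own. Each camera call takes 0.05 s, during which the arm holds its last target.

## Working session

There is one attempt and no reset: what is moved stays moved. The work goes in short steps, Python scripts to look and compute and a shell command to move; the robot and the scene stay as the last step left them, time stands still between calls to the robot, and variables do not carry over. Pictures are saved under pics/ and viewed, and the job is handed in when it is done.

```bash
ls; mkdir -p pics; cat > h.py <<'E'
import numpy as np, cv2, pickle
from plant import get_state, optics, hand_in, spotter
def T(d, st=None):
    if 'rvec' in d:
        R=cv2.Rodrigues(np.array(d['rvec'],float))[0]; t=np.array(d['tvec'],float).ravel()
        return R.T, -R.T@t   # cam->world
    from scipy.spatial.transform import Rotation as Ro
    Rt=Ro.from_quat(st['orientation']).as_matrix(); M=np.array(d['mount'])
    return Rt@M[:3,:3], Rt@M[:3,3]+np.array(st['eef_pos'])
def cloud(d, st=None):
    K=np.array(d['intrinsics'],float); k1=float(d['k1'])
    h,w=d['range_z'].shape
    u,v=np.meshgrid(np.arange(w),np.arange(h))
    dist=np.array([k1,0,0,0,0.])
    p=cv2.undistortPoints(np.stack([u.ravel(),v.ravel()],1).astype(np.float64)[:,None],K,dist).reshape(h,w,2)
    z=d['range_z'].astype(float)
    P=np.dstack([p*z[...,None],z])
    R,t=T(d,st)
    W=P@R.T+t
    W[z==0]=np.nan
    return W
def save(d,name): cv2.imwrite('pics/'+name+'.png',cv2.cvtColor(d['color'],cv2.COLOR_RGB2BGR))
E
python3 - <<'E'
from h import *
st=get_state(); print(st)
for n in ('scene','top'):
    d=optics.camera(n); save(d,n+'0'); pickle.dump(d,open(n+'0.pkl','wb'))
    for nm in ('deep_tin_1','shallow_tin_1','dispenser','clip_mark'):
        r=spotter.regions_of(nm,d)
        W=cloud(d)
        print(n,nm,[(round(x['confidence'],2),x['rect'],np.nanmedian(W[x['mask']],0).round(0).tolist()) for x in r])
E
```

```text
pics
{'clock': 0.0, 'q': array([-1.29128992e+00,  3.79415700e-01,  1.73478805e+00,  1.35462865e-06,
        1.02850327e+00, -3.32754548e-02]), 'joint_velocities': array([ 0.00045026,  0.00169692,  0.00016817,  0.00073696,  0.00018561,
       -0.00035884]), 'effort': array([-3.54761476e-03, -7.63729835e+01, -4.34367228e+01,  6.49566064e-02,
        4.23825416e-02, -5.74482738e-05]), 'eef_pos': array([ 215.29095425, -665.63262622,  202.07967314]), 'orientation': array([ 9.87795744e-01,  1.55753837e-01, -6.78494333e-05, -5.53039239e-04]), 'contact_force': array([-0.0443046 ,  0.72683281,  0.24541634]), 'torque': array([-0.03028968, -0.03051765,  0.03090616]), 'width': 1.00487791143123}
scene deep_tin_1 [(0.92, [243.2, 219.2, 264.7, 244.6], [617.0, -72.0, 63.0]), (0.76, [112.1, 187.2, 134.6, 207.6], [611.0, -453.0, 23.0]), (0.72, [256.5, 178.0, 285.1, 203.1], [487.0, -73.0, 62.0]), (0.66, [149.0, 192.3, 174.2, 215.7], [622.0, -318.0, 63.0]), (0.59, [258.9, 149.7, 281.0, 170.1], [359.0, -128.0, 22.0]), (0.57, [197.9, 207.2, 221.0, 230.8], [619.0, -188.0, 63.0])]
scene shallow_tin_1 [(0.97
[... 422 characters left out ...]
 275.8, 307.8, 301.3], [349.0, -127.0, 23.0]), (0.84, [398.1, 185.8, 422.4, 212.3], [605.0, -455.0, 23.0]), (0.8, [356.0, 183.4, 377.6, 209.6], [615.0, -322.0, 63.0]), (0.79, [266.1, 179.7, 288.3, 204.4], [609.0, -73.0, 63.0]), (0.76, [264.1, 232.0, 288.9, 253.2], [478.0, -70.0, 63.0]), (0.55, [307.9, 181.8, 333.0, 205.2], [612.0, -189.0, 63.0]), (0.16, [158.5, 183.3, 215.1, 245.3], [546.0, 176.0, 15.0])]
top shallow_tin_1 [(0.94, [309.7, 230.7, 332.7, 248.3], [488.0, -202.0, 53.0]), (0.57, [360.5, 224.0, 380.7, 242.0], [507.0, -332.0, 53.0])]
top dispenser [(0.86, [157.7, 186.7, 215.8, 244.8], [545.0, 176.0, 15.0])]
top clip_mark [(0.38, [170.4, 208.8, 173.9, 212.0], [551.0, 191.0, 174.0])]
```

View pics/scene0.png

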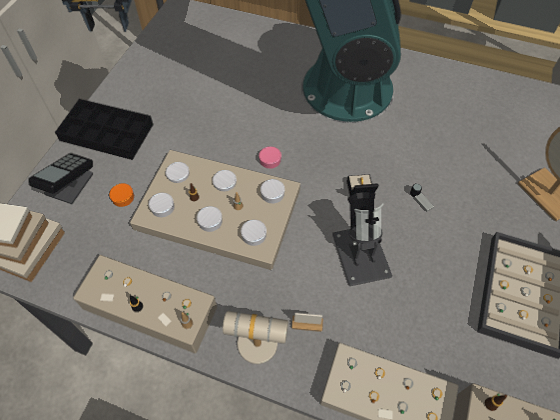

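View pics/top0.png

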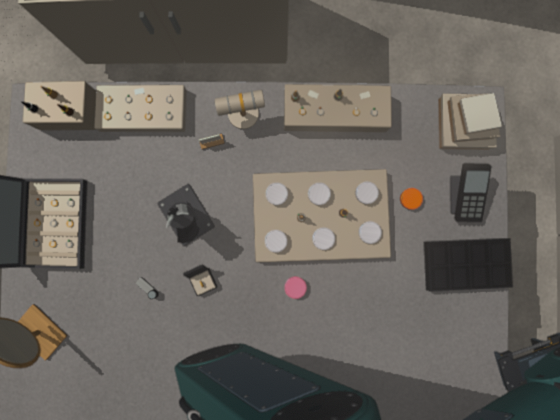

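The scene shows four deep tins (lids at z≈63), two shallow (z≈53), and pink and orange decoys on the table. The dispenser is at about (360,225) in the scene picture. Next I'll look closer at the dispenser and tins with the existing clouds.

```bash
python3 - <<'E'
from h import *
for n in ('scene0','top0'):
    d=pickle.load(open(n+'.pkl','rb')); W=cloud(d)
    m=(W[...,0]>440)&(W[...,0]<680)&(W[...,1]>90)&(W[...,1]<270)&(W[...,2]>20)&(W[...,2]<230)
    P=W[m]; print(n,len(P), np.percentile(P,[1,50,99],axis=0).round(0))
    f=(W[...,0]>440)&(W[...,0]<720)&(W[...,1]>60)&(W[...,1]<300)&(W[...,2]>6)&(W[...,2]<14)
    pts=W[f][:,:2].astype(np.float32); print(cv2.minAreaRect(pts))
    b=(W[...,0]>380)&(W[...,0]<720)&(W[...,1]>-420)&(W[...,1]<0)&(W[...,2]>35)&(W[...,2]<45)
    print(cv2.minAreaRect(W[b][:,:2].astype(np.float32)))
    for z0,z1 in ((58,68),(48,57)):
        mm=((W[...,2]>z0)&(W[...,2]<z1)&(W[...,0]>400)&(W[...,0]<700)&(W[...,1]>-400)&(W[...,1]<-20)).astype(np.uint8)
        k,l,s,c=cv2.connectedComponentsWithStats(mm)
        for i in range(1,k):
            if s[i,4]>60:
                q=W[l==i]; print(z0,s[i,4],cv2.minEnclosingCircle(q[:,:2].astype(np.float32)), np.median(q[:,2]).round(1))
    x0,y0,x1,y1=((300,150,420,300) if n[0]=='s' else (130,160,250,280))
    cv2.imwrite('pics/z_'+n+'.png',cv2.resize(cv2.cvtColor(d['color'],cv2.COLOR_RGB2BGR)[y0:y1,x0:x1],None,fx=4.5 if n[0]=='t' else 4,fy=4.5 if n[0]=='t' else 4,interpolation=cv2.INTER_CUBIC))
print(optics.camera('wrist')['mount'])
E
```

```text
scene0 1766 [[476. 129.  21.]
 [548. 175. 130.]
 [581. 219. 189.]]
((589.4432983398438, 181.93450927734375), (243.3713836669922, 191.5006866455078), 9.128474235534668)
((555.519775390625, -199.58766174316406), (252.4857635498047, 378.5809020996094), 2.7178800106048584)
58 390 ((482.7833557128906, -74.92494201660156), 32.77131271362305) 62.6
58 416 ((618.2817993164062, -321.8214416503906), 32.15048599243164) 63.1
58 416 ((613.7769165039062, -190.1343536376953), 31.99696922302246) 63.1
58 458 ((612.2512817382812, -73.29732513427734), 32.40751266479492) 63.0
48 351 ((510.21282958984375, -334.5621643066406), 34.14578628540039) 53.0
48 364 ((490.3963928222656, -206.2283935546875), 32.6721305847168) 52.9
top0 947 [[473. 129.  82.]
 [528. 175. 114.]
 [576. 216. 191.]]
((580.4871826171875, 179.2960662841797), (238.37025451660156, 277.9980163574219), 89.9651870727539)
((552.8535766601562, -197.87576293945312), (250.71873474121094, 379.0926513671875), 2.5112552642822266)
58 359 ((609.6290893554688, -71.15530395507812), 31.205013275146484) 63.0
58 374 ((611.2963256835938, -189.3859405517578), 31.108266830444336) 63.1
58 354 ((615.9757080078125, -321.1573181152344), 30.439271926879883) 63.0
58 376 ((478.8018798828125, -71.25273895263672), 30.9431209564209) 63.1
48 336 ((506.3466796875, -331.4908752441406), 31.06334114074707) 52.8
48 355 ((487.49444580078125, -203.3282012939453), 30.978809356689453) 52.8
[[-1.65722637e-04 -9.68199221e-01 -2.50180419e-01  7.01512334e+01]
 [ 9.99999717e-01  2.30731293e-05 -7.51705415e-04  5.98958939e-01]
 [ 7.33573042e-04 -2.50180472e-01  9.68198943e-01 -1.82227888e+02]
 [ 0.00000000e+00  0.00000000e+00  0.00000000e+00  1.00000000e+00]]
```

View pics/z_scene0.png

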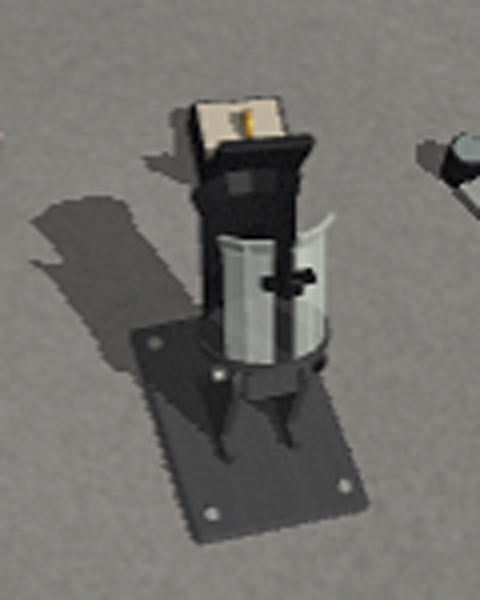

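View pics/z_top0.png

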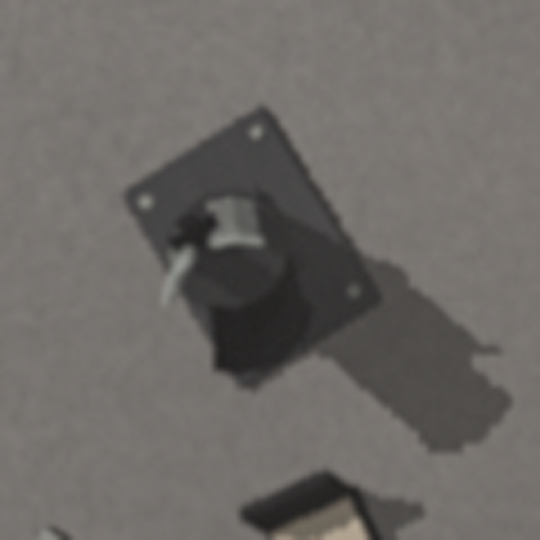

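Scene view: tube mouth at about (365,190), clip at (371,220) on the clear side, viewing slot visible. Top view: foot's long axis is yawed by about 30°. I'll move for wrist views.

```bash
R='x'; python3 -m jog '[{"dp":[0.03,0.03,0.02],"yaw":0,"fingers":1},{"dp":[0.03,0.035,0.02],"yaw":0,"fingers":1},{"dp":[0.03,0.035,0.02],"yaw":0,"fingers":1},{"dp":[0.03,0.035,0.02],"yaw":0,"fingers":1},{"dp":[0.03,0.035,0.02],"yaw":0,"fingers":1}]' 10
python3 -m jog '[{"dp":[0.03,0.035,0.02],"yaw":0,"fingers":1},{"dp":[0.03,0.035,0.02],"yaw":0,"fingers":1},{"dp":[0.03,0.035,0.02],"yaw":0,"fingers":1},{"dp":[0.03,0.035,0.02],"yaw":0,"fingers":1},{"dp":[0.03,0.035,0.02],"yaw":0,"fingers":1}]'
```

```text
clock: 1.05
eef_pos: [363.0, -494.9, 300.9]
orientation: [0.988, 0.152, -0.001, -0.002]
contact_force: [0.3, 0.2, 0.1]
width: 1.001
clock: 1.55
eef_pos: [510.6, -319.8, 401.6]
orientation: [0.988, 0.152, 0.0, -0.001]
contact_force: [0.7, -0.9, -0.8]
width: 1.002
```

```bash
cat > wv.py <<'E'
from h import *
import sys
n=sys.argv[1]
st=get_state(); d=optics.camera('wrist'); save(d,n); pickle.dump((st,d),open(n+'.pkl','wb'))
W=cloud(d,st)
b=(W[...,0]>380)&(W[...,0]<720)&(W[...,1]>-420)&(W[...,1]<0)&(W[...,2]>35)&(W[...,2]<45)
if b.sum()>3: print(b.sum(),cv2.minAreaRect(W[b][:,:2].astype(np.float32)))
for z0,z1 in ((58,68),(48,57)):
    mm=((W[...,2]>z0)&(W[...,2]<z1)&(W[...,0]>400)&(W[...,0]<700)&(W[...,1]>-420)&(W[...,1]<-20)).astype(np.uint8)
    k,l,s,c=cv2.connectedComponentsWithStats(mm)
    for i in range(1,k):
        if s[i,4]>100:
            q=W[l==i]; print(z0,s[i,4],cv2.minEnclosingCircle(q[:,:2].astype(np.float32)),q[:,:2].mean(0).round(1), np.median(q[:,2]).round(1))
mm=((W[...,2]>75)&(W[...,2]<110)&(W[...,0]>400)&(W[...,0]<700)&(W[...,1]>-420)&(W[...,1]<-20))
k,l,s,c=cv2.connectedComponentsWithStats(mm.astype(np.uint8))
for i in range(1,k):
    if s[i,4]>20: print('cone',np.median(W[l==i],0).round(0))
E
python3 wv.py w1
```

```text
31798 ((553.2123413085938, -199.01429748535156), (251.2333984375, 380.15435791015625), 2.7077138423919678)
58 1656 ((609.8441162109375, -71.55845642089844), 32.43893814086914) [610.4 -73.1] 63.4
58 1575 ((611.88232421875, -190.2123260498047), 31.491802215576172) [ 611.9 -190.3] 63.4
58 1496 ((617.1273193359375, -322.8447570800781), 31.235401153564453) [ 616.9 -322.7] 63.2
58 1376 ((480.000244140625, -71.29080963134766), 31.47467613220215) [480.4 -72.5] 63.5
48 1325 ((487.7936096191406, -203.63946533203125), 31.456371307373047) [ 488.7 -203.8] 53.4
48 1267 ((506.7697448730469, -333.0987243652344), 31.079294204711914) [ 507.3 -332.9] 53.5
cone [ 546. -145.   88.]
cone [ 561. -260.   88.]
```

View pics/w1.png

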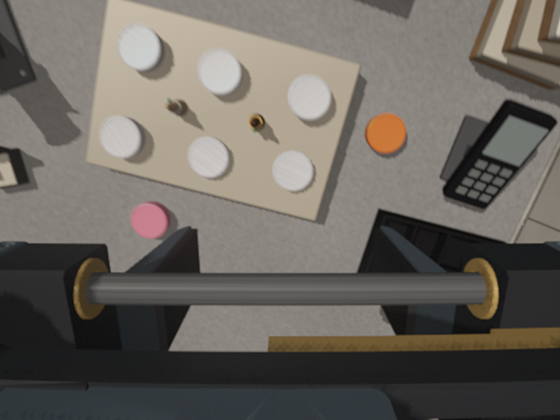

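```bash
python3 -m jog '[{"dp":[-0.008,0.043,0],"yaw":2.5,"fingers":1},{"dp":[-0.008,0.043,0],"yaw":2.5,"fingers":1},{"dp":[-0.008,0.043,0],"yaw":2.5,"fingers":1},{"dp":[-0.008,0.043,0],"yaw":2.5,"fingers":1},{"dp":[-0.008,0.043,0],"yaw":2.5,"fingers":1}]'
python3 -m jog '[{"dp":[-0.008,0.043,0],"yaw":0,"fingers":1},{"dp":[-0.008,0.043,0],"yaw":0,"fingers":1},{"dp":[-0.008,0.043,0],"yaw":0,"fingers":1},{"dp":[-0.008,0.043,0],"yaw":0,"fingers":1}]'
python3 wv.py w2
```

```text
clock: 2.1
eef_pos: [474.9, -95.9, 406.5]
orientation: [0.965, 0.263, 0.004, 0.0]
contact_force: [0.4, -0.3, -1.2]
width: 0.997
clock: 2.5
eef_pos: [439.8, 82.2, 407.4]
orientation: [0.965, 0.263, 0.005, 0.001]
contact_force: [0.6, -0.0, -0.0]
width: 1.002
20779 ((553.2706298828125, -197.18606567382812), (250.396240234375, 379.5492248535156), 3.004892587661743)
58 1398 ((610.564453125, -72.03624725341797), 31.388755798339844) [610.5 -71.1] 63.2
58 1264 ((611.303466796875, -189.62449645996094), 31.956010818481445) [ 611.5 -188.1] 63.1
58 1211 ((479.3213195800781, -71.79334259033203), 31.32967758178711) [479.5 -70.8] 63.4
58 696 ((615.4276733398438, -320.04583740234375), 30.88522720336914) [ 609.6 -311.9] 62.9
48 114 ((611.704345703125, -309.51300048828125), 27.413589477539062) [ 607.8 -298.2] 52.1
48 1073 ((488.4046630859375, -203.89706420898438), 31.599624633789062) [ 488.4 -202.3] 53.2
cone [ 545. -138.   89.]
cone [ 559. -255.   86.]
```

View pics/w2.png

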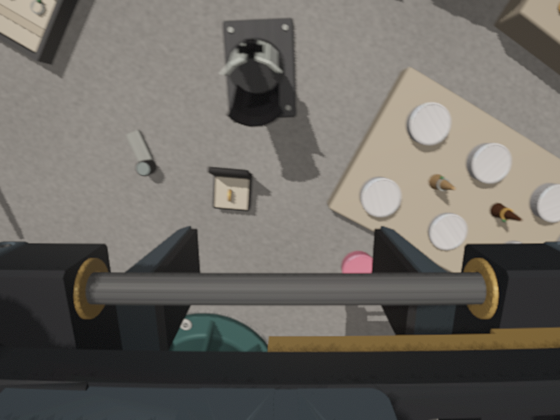

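```bash
cat > fit.py <<'E'
from h import *
from scipy.optimize import least_squares
data={}
for n in ('scene0','top0'): data[n]=(cloud(d:=pickle.load(open(n+'.pkl','rb'))),d)
import glob
for n in ('w2','w3'):
    try: st,d=pickle.load(open(n+'.pkl','rb'))
    except Exception: continue
    data[n]=(cloud(d,st),d)
def frame(p):
    hx,hy,yaw,th=p
    ex=np.array([np.cos(yaw),np.sin(yaw),0]); ey=np.array([-np.sin(yaw),np.cos(yaw),0]); ez=np.array([0,0,1.])
    a=-np.sin(th)*ex+np.cos(th)*ez; x=np.cos(th)*ex+np.sin(th)*ez
    return np.stack([x,ey,a],1), np.array([hx,hy,75.])+26*a
def loc(P,p):
    R,o=frame(p); return (P-o)@R
res={}
for n,(W,d) in data.items():
    dark=d['color'].max(2)<75
    f=dark&(abs(W[...,2]-10)<3.5)&(W[...,0]>450)&(W[...,0]<700)&(W[...,1]>80)&(W[...,1]<280)
    k,l,s,c=cv2.connectedComponentsWithStats(f.astype(np.uint8)); 
    if k>1:
        i=1+np.argmax(s[1:,4]); print(n,'foot',cv2.minAreaRect(W[l==i][:,:2].astype(np.float32)))
    m=(W[...,0]>430)&(W[...,0]<640)&(W[...,1]>100)&(W[...,1]<260)&(W[...,2]>85)&(W[...,2]<230)
    P=W[m]
    def f(p,full=False):
        q=loc(P,p); r=np.hypot(q[:,0],q[:,1]); z=q[:,2]
        flare=np.clip((z-72)/12,0,1)*6
        ds=np.stack([r-33-flare,r-36-flare,np.where(r<34,z,99),np.where(r<37,z+3,99),np.where((r<45)&(r>32),z-84,99)],1)
        i=np.abs(ds).argmin(1); return ds[np.arange(len(ds)),i]
    best=None
    for th in (26,30,34,38):
        s=least_squares(f,[560,185,np.radians(30.5),np.radians(th)],loss='soft_l1',x_scale=[5,5,.1,.1])
        if best is None or s.cost<best.cost: best=s
    p=best.x; print(n,p[:2].round(1),np.degrees(p[2:]).round(1),best.cost.round(1),len(P),np.median(abs(f(p))).round(2))
    res[n]=p
    q=loc(P,p); c=d['color'][m]; r=np.hypot(q[:,0],q[:,1])
    cl=(q[:,0]>37.5)&(q[:,2]>15)&(q[:,2]<75)
    if cl.sum(): print(' clip',cl.sum(),np.percentile(q[cl],[5,50,95],axis=0).round(1).tolist(), np.median(c[cl],0))
E
python3 fit.py
```

```text
scene0 foot ((554.626953125, 188.07235717773438), (150.82815551757812, 109.04013061523438), 33.566810607910156)
scene0 [554.4 189.5] [31.5 26.5] 1433.1 1476 0.89
 clip 64 [[38.4, -13.8, 57.6], [44.6, -1.2, 61.9], [50.9, 13.3, 65.8]] [23.5 23.  25. ]
top0 foot ((551.2448120117188, 188.3553009033203), (149.26443481445312, 106.33305358886719), 33.97273254394531)
top0 [550.7 192.1] [35.2 25.6] 880.0 922 0.97
 clip 52 [[38.3, -12.9, 57.7], [42.8, -0.8, 63.9], [49.9, 13.6, 68.3]] [43.5 42.5 42. ]
w2 foot ((537.8659057617188, 132.2593231201172), (62.85128402709961, 24.30738067626953), 30.385574340820312)
w2 [552.9 189.8] [32.  25.5] 3318.6 4204 0.78
 clip 238 [[38.1, -12.2, 60.0], [42.4, 1.1, 63.8], [48.9, 14.6, 67.3]] [22.  22.  21.5]
```

```bash
cat >> fit.py <<'E'
print('---')
yaw=np.radians(33.7)
for n,(W,d) in data.items():
    m=(W[...,2]>6.5)&(W[...,2]<14)&(W[...,0]>450)&(W[...,0]<680)&(W[...,1]>80)&(W[...,1]<280)&(d['color'].max(2)<100)
    k,l,s,c=cv2.connectedComponentsWithStats(m.astype(np.uint8))
    i=1+np.argmax(s[1:,4]); Q=W[l==i][:,:2]
    print(n,'foot',len(Q),cv2.minAreaRect(Q.astype(np.float32)))
    m=(W[...,0]>430)&(W[...,0]<640)&(W[...,1]>100)&(W[...,1]<260)&(W[...,2]>85)&(W[...,2]<230); P=W[m]
    def g(p): return f2(np.array([p[0],p[1],yaw,p[2]]))
    def f2(p):
        q=loc(P,p); r=np.hypot(q[:,0],q[:,1]); z=q[:,2]
        flare=np.clip((z-72)/12,0,1)*6
        ds=np.stack([r-33-flare,r-36-flare,np.where(r<34,z,99),np.where(r<37,z+3,99),np.where((r<45)&(r>32),z-84,99)],1)
        i=np.abs(ds).argmin(1); return ds[np.arange(len(ds)),i]
    s=least_squares(g,[553,189,np.radians(26)],loss='soft_l1',x_scale=[5,5,.1]); p=np.array([s.x[0],s.x[1],yaw,s.x[2]])
    R,o=frame(p); q=loc(P,p)
    print(n,s.x[:2].round(1),np.degrees(s.x[2]).round(1),'mouth',(o+84*R[:,2]).round(1),'floor',o.round(1),'zmax low/up',np.percentile(q[q[:,0]<-30,2],99).round(1),np.percentile(q[(q[:,0]>30),2],99).round(1),s.cost.round())
E
python3 fit.py | sed -n '/---/,$p'
```

```text
---
scene0 foot 1447 ((554.7702026367188, 188.70724487304688), (151.53921508789062, 110.24601745605469), 33.27029037475586)
scene0 [553.8 189.5] 26.5 mouth [513.  162.3 173.5] floor [544.1 183.1  98.3] zmax low/up 85.1 85.3 1444.0
top0 foot 755 ((550.8084716796875, 189.61325073242188), (152.29241943359375, 110.07664489746094), 34.57398986816406)
top0 [552.  191.7] 25.8 mouth [512.1 165.1 174. ] floor [542.5 185.5  98.4] zmax low/up 86.6 88.7 882.0
w2 foot 2475 ((550.9473876953125, 190.4020233154297), (149.85769653320312, 108.36557006835938), 33.57794952392578)
w2 [552.4 190.2] 25.5 mouth [513.  163.9 174.2] floor [543.1 184.   98.5] zmax low/up 84.6 86.8 3351.0
```

The fits from all three cameras agree: hinge axis yaw 33.7°, lean about 26°, mouth centre (513,164,174), clip middle 62–64 mm above the floor. Two tins reach 48 mm and three reach 72 mm, so three deep tins are needed.

The tool can only point straight down, so each tin has to be tipped about 26° between the pads. I'll do that by pressing one edge on the block's near edge, then releasing the tin in the mouth. First, tin A at (480,-72).

```bash
python3 -m jog '[{"dp":[0.005,-0.019,-0.03],"yaw":-3.5,"fingers":1},{"dp":[0.005,-0.019,-0.03],"yaw":-3.5,"fingers":1},{"dp":[0.005,-0.019,-0.03],"yaw":-3.5,"fingers":1},{"dp":[0.005,-0.019,-0.03],"yaw":-3.5,"fingers":1},{"dp":[0.005,-0.019,-0.03],"yaw":-3.5,"fingers":1}]' 8
python3 -m jog '[{"dp":[0.005,-0.019,-0.03],"yaw":-3.5,"fingers":1},{"dp":[0.005,-0.019,-0.03],"yaw":-3.5,"fingers":1},{"dp":[0.005,-0.019,-0.03],"yaw":-3.5,"fingers":1},{"dp":[0,0,0],"yaw":0,"fingers":1}]'
```

```text
clock: 3.05
eef_pos: [465.3, -5.9, 258.2]
orientation: [0.993, 0.115, 0.011, 0.002]
contact_force: [0.4, 1.0, -0.7]
width: 1.0
clock: 3.45
eef_pos: [479.0, -66.9, 162.0]
orientation: [1.0, 0.018, 0.009, 0.003]
contact_force: [0.2, -0.2, 0.5]
width: 1.001
```

```bash
python3 -m jog '[{"dp":[0.001,-0.005,-0.035],"yaw":0.5,"fingers":1},{"dp":[0,0,-0.035],"yaw":0,"fingers":1},{"dp":[0,0,-0.025],"yaw":0,"fingers":1},{"dp":[0,0,0],"yaw":0,"fingers":1}]' 8; python3 wv.py w4
```

```text
clock: 3.85
eef_pos: [482.4, -72.2, 67.8]
orientation: [1.0, 0.024, 0.012, 0.003]
contact_force: [-0.1, 0.0, -0.0]
width: 0.998
70048 ((524.6683349609375, -130.90789794921875), (197.3057861328125, 242.5447235107422), 2.7160143852233887)
58 6658 ((609.8785400390625, -72.33523559570312), 30.9997501373291) [597.7 -72.8] 63.3
58 6759 ((603.7125244140625, -185.18133544921875), 29.273468017578125) [ 601.6 -184.8] 63.2
58 146 ((544.051025390625, -135.3975067138672), 9.081826210021973) [ 544.5 -133. ] 60.9
58 6839 ((479.7681884765625, -71.92399597167969), 31.13419532775879) [487.  -71.5] 63.4
48 600 ((601.4970703125, -175.82638549804688), 24.587045669555664) [ 598.1 -167. ] 51.4
48 292 ((545.5355224609375, -139.15708923339844), 11.598306655883789) [ 545.1 -132.8] 52.0
48 4667 ((489.5888671875, -203.63609313964844), 31.75489044189453) [ 499.6 -199.4] 53.2
cone [ 546. -138.   88.]
cone [492. -26.  94.]
cone [ 498. -118.   95.]
cone [465. -28. 107.]
cone [ 469. -119.  107.]
```

View pics/w4.png

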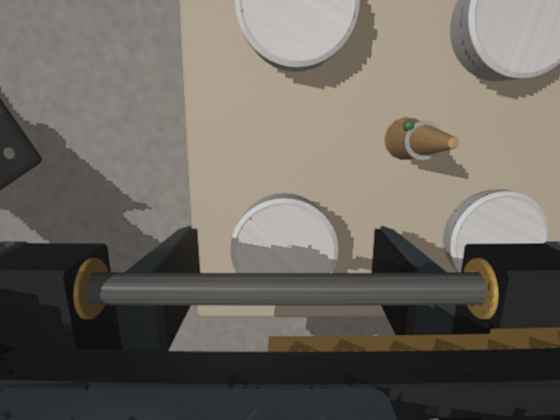

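```bash
python3 -m jog '[{"dp":[-0.003,0,-0.009],"yaw":0,"fingers":1},{"dp":[0,0,0],"yaw":0,"fingers":0.2},{"dp":[0,0,0],"yaw":0,"fingers":-1},{"dp":[0,0,0],"yaw":0,"fingers":-1},{"dp":[0,0,0],"yaw":0,"fingers":-1}]' 8;python3 -m jog '[{"dp":[0,0,0],"yaw":0,"fingers":-1},{"dp":[0,0,0],"yaw":0,"fingers":-1}]'
```

```text
clock: 4.4
eef_pos: [483.7, -72.5, 65.3]
orientation: [1.0, 0.025, 0.017, 0.004]
contact_force: [-0.2, -0.0, 0.2]
width: 0.674
clock: 4.6
eef_pos: [484.1, -72.5, 65.9]
orientation: [1.0, 0.025, 0.017, 0.004]
contact_force: [-0.2, -0.3, 0.4]
width: 0.506
```

```bash
python3 wv.py w5; python3 -c "
from plant import get_state; s=get_state(); print(s['width'],s['eef_pos'],s['q'],s['orientation'])"
```

```text
68094 ((525.47509765625, -130.40594482421875), (199.04661560058594, 241.77444458007812), 2.971161365509033)
58 7085 ((609.6593627929688, -72.44535064697266), 30.991674423217773) [598.5 -72.7] 63.3
58 7111 ((604.922119140625, -185.76455688476562), 29.99874496459961) [ 602.5 -184.8] 63.2
58 147 ((544.1245727539062, -135.10830688476562), 8.455065727233887) [ 544.5 -133. ] 60.9
58 5800 ((482.9806823730469, -71.69173431396484), 29.24137306213379) [489.1 -72.4] 63.4
48 624 ((602.55712890625, -177.02825927734375), 25.741966247558594) [ 598.7 -166.9] 51.5
48 316 ((546.1267700195312, -140.4226531982422), 11.42764949798584) [ 545.6 -133.3] 52.2
48 5478 ((488.7210998535156, -203.5084686279297), 31.42866325378418) [ 496.9 -204.1] 53.3
cone [ 546. -138.   88.]
cone [498. -47.  96.]
cone [500. -97.  96.]
cone [468. -50. 106.]
cone [470. -97. 107.]
0.45945547193026015 [484.06801621 -72.51288708  65.89164057] [-1.96040983e-01  2.64451013e-01  2.22193113e+00 -8.20164186e-04
  6.20171801e-01  1.32514888e+00] [0.99953075 0.02512627 0.0170395  0.00407569]
```

View pics/w5.png

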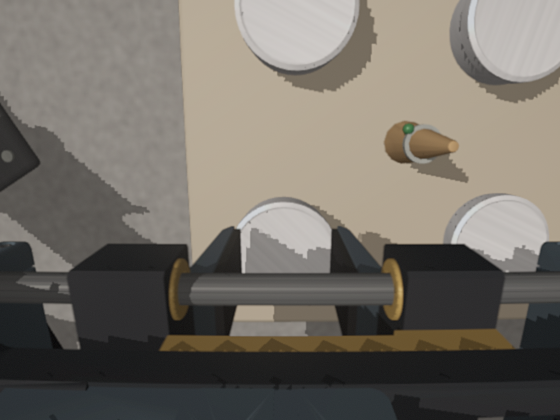

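```bash
python3 - <<'E'
from h import *
d=optics.camera('scene'); save(d,'s1'); c=d['color'][130:260,200:330]
cv2.imwrite('pics/s1z.png',cv2.resize(cv2.cvtColor(c,cv2.COLOR_RGB2BGR),None,fx=4.5,fy=4.5,interpolation=cv2.INTER_CUBIC))
st,d=pickle.load(open('w5.pkl','rb')); W=cloud(d,st)
from scipy.spatial.transform import Rotation as Ro
R=Ro.from_quat(st['orientation']).as_matrix()
L=(W-np.array(st['eef_pos']))@R
for c in (225,232,236,240,246): print(c,[L[r,c].round(0).tolist() for r in (232,240,250,260,310,320,330)])
st=get_state(); print(st['eef_pos'],st['width'])
E
```

```text
225 [[18.0, -29.0, -22.0], [17.0, -27.0, -32.0], [16.0, -26.0, -42.0], [16.0, -24.0, -53.0], [-0.0, -23.0, -63.0], [-4.0, -23.0, -65.0], [-7.0, -23.0, -66.0]]
232 [[17.0, -26.0, -20.0], [16.0, -24.0, -30.0], [16.0, -23.0, -42.0], [11.0, -23.0, -42.0], [-9.0, -23.0, -49.0], [-14.0, -23.0, -49.0], [-93.0, -42.0, 61.0]]
236 [[16.0, -24.0, -16.0], [16.0, -22.0, -30.0], [12.0, -23.0, -31.0], [7.0, -23.0, -31.0], [-52.0, -32.0, 23.0], [-60.0, -33.0, 24.0], [-94.0, -39.0, 63.0]]
240 [[15.0, -23.0, -14.0], [11.0, -23.0, -15.0], [6.0, -23.0, -16.0], [1.0, -23.0, -17.0], [-53.0, -30.0, 25.0], [-60.0, -30.0, 24.0], [-93.0, -36.0, 62.0]]
246 [[10.0, -22.0, 2.0], [4.0, -22.0, 3.0], [-1.0, -22.0, 2.0], [-7.0, -22.0, 2.0], [-52.0, -26.0, 23.0], [-60.0, -26.0, 24.0], [-93.0, -31.0, 63.0]]
[483.98982225 -72.52697528  65.80300363] 0.41823127665306326
```

View pics/s1z.png

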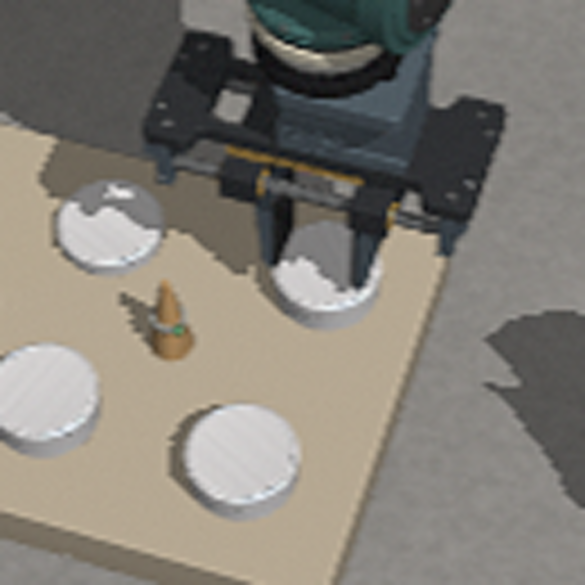

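```bash
python3 -m jog '[{"dp":[0,0,0.03],"yaw":0,"fingers":0.2}]'; python3 -m jog '[{"dp":[0,0,0.03],"yaw":0,"fingers":0.2}]';  python3 -m jog '[{"dp":[0,0,0],"yaw":0,"fingers":0.2}]'; python3 -m jog '[{"dp":[0,0,0],"yaw":0,"fingers":0.2}]'; python3 - <<'E'
from h import *
from scipy.spatial.transform import Rotation as Ro
st=get_state(); d=optics.camera('scene'); save(d,'s2'); c=d['color'][130:260,200:330]
cv2.imwrite('pics/s2z.png',cv2.resize(cv2.cvtColor(c,cv2.COLOR_RGB2BGR),None,fx=4.5,fy=4.5,interpolation=cv2.INTER_CUBIC))
R=Ro.from_quat(st['orientation']).as_matrix()
W=cloud(d); L=(W-np.array(st['eef_pos']))@R
m=(abs(L[...,0])<22)&(abs(L[...,1])<70)&(L[...,2]>-60)&(L[...,2]<40)
print(np.percentile(L[m],[1,50,90,99,100],axis=0).round(1))
h,_=np.histogram(L[m][:,2],np.arange(-60,42,4)); print(h)
E
```

```text
clock: 4.8
eef_pos: [481.8, -72.1, 93.5]
orientation: [1.0, 0.025, 0.014, 0.003]
contact_force: [0.5, -0.2, 1.0]
width: 0.476
clock: 4.9
eef_pos: [481.2, -72.0, 123.8]
orientation: [1.0, 0.025, 0.013, 0.003]
contact_force: [0.6, 0.1, 0.8]
width: 0.561
clock: 5.0
eef_pos: [483.0, -72.4, 126.7]
orientation: [1.0, 0.025, 0.015, 0.004]
contact_force: [-0.1, 0.5, -0.4]
width: 0.597
clock: 5.1
eef_pos: [482.9, -72.4, 126.8]
orientation: [1.0, 0.025, 0.016, 0.004]
contact_force: [-0.6, 0.4, -1.3]
width: 0.601
[[-16.2 -36.9 -58.7]
 [ 17.   29.8 -35.9]
 [ 19.6  36.5 -17.8]
 [ 21.3  41.  -12. ]
 [ 21.6  41.5  -7.2]]
[12 15 12 13 17 16 14 19 12 13 19  8  1  1  0  0  0  0  0  0  0  0  0  0
  0]
```

View pics/s2z.png

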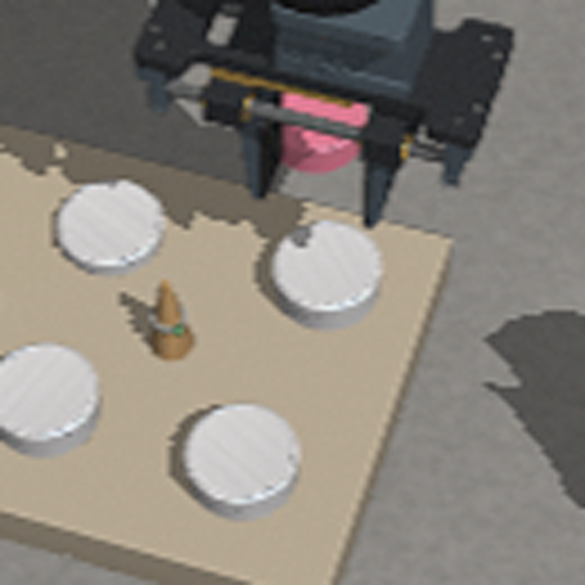

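```bash
python3 wv.py w6 >/dev/null; python3 - <<'E'
from h import *
from scipy.spatial.transform import Rotation as Ro
st,d=pickle.load(open('w6.pkl','rb'))
R=Ro.from_quat(st['orientation']).as_matrix()
W=cloud(d,st); L=(W-np.array(st['eef_pos']))@R
m=(abs(L[...,0])<25)&(abs(L[...,1])<60)&(L[...,2]>-100)&(L[...,2]<45)
h,e=np.histogram(L[m][:,2],np.arange(-100,46,5)); print(list(zip(e.astype(int),h)))
q=L[m]; q=q[q[:,2]>-15]; print(np.percentile(q,[1,50,99],axis=0).round(1))
print(st['eef_pos'],st['width'])
E
```

```text
[(np.int64(-100), np.int64(479)), (np.int64(-95), np.int64(390)), (np.int64(-90), np.int64(329)), (np.int64(-85), np.int64(290)), (np.int64(-80), np.int64(263)), (np.int64(-75), np.int64(237)), (np.int64(-70), np.int64(920)), (np.int64(-65), np.int64(547)), (np.int64(-60), np.int64(537)), (np.int64(-55), np.int64(480)), (np.int64(-50), np.int64(419)), (np.int64(-45), np.int64(367)), (np.int64(-40), np.int64(328)), (np.int64(-35), np.int64(277)), (np.int64(-30), np.int64(272)), (np.int64(-25), np.int64(256)), (np.int64(-20), np.int64(236)), (np.int64(-15), np.int64(150)), (np.int64(-10), np.int64(0)), (np.int64(-5), np.int64(0)), (np.int64(0), np.int64(0)), (np.int64(5), np.int64(0)), (np.int64(10), np.int64(0)), (np.int64(15), np.int64(0)), (np.int64(20), np.int64(0)), (np.int64(25), np.int64(0)), (np.int64(30), np.int64(0)), (np.int64(35), np.int64(0)), (np.int64(40), np.int64(0))]
[[ -7.2 -32.2 -14.9]
 [ 11.1  27.9 -13.4]
 [ 17.7  33.1 -10.9]]
[483.17686884 -72.39985041 126.7700721 ] 0.5989996344398628
```

View pics/w6.png

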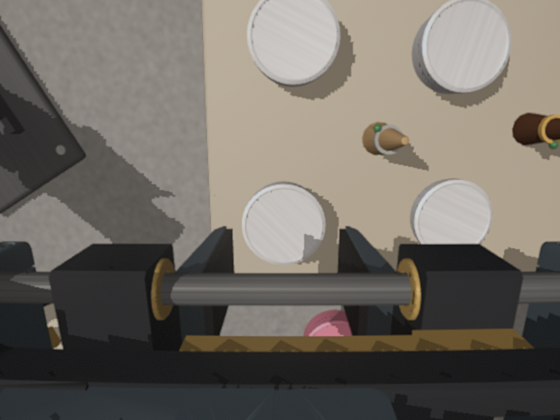

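Measured in both the wrist and scene views, the fingertips end about 11 mm behind the reported TCP, not ahead of it. That is why the fingers closed above the lid; the tin didn't move. I'll use the measured value and go lower.

```bash
python3 -m jog '[{"dp":[-0.001,0,-0.04],"yaw":0,"fingers":1},{"dp":[-0.001,0,-0.02],"yaw":0,"fingers":1},{"dp":[-0.001,0,-0.015],"yaw":0,"fingers":1}]' 8;python3 -m jog '[{"dp":[-0.002,0,-0.013],"yaw":0,"fingers":1}]'
```

```text
clock: 5.5
eef_pos: [480.6, -72.5, 49.0]
orientation: [1.0, 0.025, 0.017, 0.004]
contact_force: [1.1, -0.1, -0.1]
width: 0.831
clock: 5.6
eef_pos: [477.5, -72.3, 34.0]
orientation: [1.0, 0.025, 0.015, 0.004]
contact_force: [-0.1, -0.1, 0.3]
width: 0.919
```

```bash
python3 -m jog '[{"dp":[0.001,0,0.001],"yaw":0,"fingers":0.3},{"dp":[0,0,0],"yaw":0,"fingers":-1},{"dp":[0,0,0],"yaw":0,"fingers":-1}]' 8;python3 -m jog '[{"dp":[-0.001,0,0],"yaw":0,"fingers":-1},{"dp":[0,0,0],"yaw":0,"fingers":-1}]'
```

```text
clock: 5.9
eef_pos: [476.2, -71.8, 32.4]
orientation: [1.0, 0.025, 0.012, 0.003]
contact_force: [0.3, 0.3, 0.6]
width: 0.718
clock: 6.1
eef_pos: [475.8, -72.0, 33.3]
orientation: [1.0, 0.025, 0.013, 0.003]
contact_force: [-0.1, 0.2, -0.5]
width: 0.675
```

```bash
python3 -m jog '[{"dp":[0,0,0],"yaw":0,"fingers":0.7},{"dp":[0.004,0,0.002],"yaw":0,"fingers":0.7}]' 8;python3 -m jog '[{"dp":[0.0,0,0],"yaw":0,"fingers":-1},{"dp":[0,0,0],"yaw":0,"fingers":-1},{"dp":[0,0,0],"yaw":0,"fingers":-1}]'; python3 wv.py w7 | grep ^58
```

```text
clock: 6.3
eef_pos: [480.0, -72.0, 35.9]
orientation: [1.0, 0.025, 0.014, 0.003]
contact_force: [0.5, -0.9, 0.4]
width: 0.821
clock: 6.6
eef_pos: [481.3, -72.2, 36.7]
orientation: [1.0, 0.025, 0.014, 0.003]
contact_force: [1.2, -0.9, -0.4]
width: 0.677
58 5436 ((599.751220703125, -72.80686950683594), 28.630735397338867) [591.3 -73.1] 63.4
58 3350 ((593.9674682617188, -175.27696228027344), 20.825462341308594) [ 595.4 -174.4] 63.1
58 248 ((544.199951171875, -135.54409790039062), 9.057551383972168) [ 544.3 -133.5] 61.0
58 7154 ((497.7041320800781, -71.50398254394531), 40.534324645996094) [493.1 -71.8] 63.4
58 1571 ((461.3046875, -73.42424011230469), 24.756093978881836) [456.6 -73.6] 63.5
```

```bash
python3 -m jog '[{"dp":[0,0,0],"yaw":0,"fingers":0.7},{"dp":[-0.004,0,0.001],"yaw":0,"fingers":0.7}]' 8;python3 -m jog '[{"dp":[0.0,0,0],"yaw":0,"fingers":-1},{"dp":[0,0,0],"yaw":0,"fingers":-1},{"dp":[0,0,0],"yaw":0,"fingers":-1}]'
```

```text
clock: 6.85
eef_pos: [477.4, -72.1, 37.6]
orientation: [1.0, 0.025, 0.014, 0.003]
contact_force: [-1.1, -1.2, -0.0]
width: 0.819
clock: 7.15
eef_pos: [476.4, -72.1, 37.6]
orientation: [1.0, 0.025, 0.014, 0.003]
contact_force: [0.0, 0.4, -0.4]
width: 0.68
```

Gripped. Next I'll lift and carry it to the block's near edge at y≈-270.

```bash
python3 -m jog '[{"dp":[0,0,0.03],"yaw":0,"fingers":-1},{"dp":[-0.01,-0.02,0.03],"yaw":0,"fingers":-1},{"dp":[-0.014,-0.045,0],"yaw":0,"fingers":-1},{"dp":[-0.014,-0.045,0],"yaw":0,"fingers":-1},{"dp":[-0.014,-0.045,0],"yaw":0,"fingers":-1}]' 10
python3 -m jog '[{"dp":[-0.012,-0.03,0],"yaw":0.3,"fingers":-1},{"dp":[0,0,-0.02],"yaw":0,"fingers":-1}]'
```

```text
clock: 7.65
eef_pos: [423.7, -228.3, 100.1]
orientation: [0.999, 0.029, 0.014, 0.004]
contact_force: [0.5, 1.2, 0.1]
width: 0.676
clock: 7.85
eef_pos: [411.4, -264.6, 82.2]
orientation: [0.999, 0.03, 0.016, 0.006]
contact_force: [1.6, -0.1, -1.6]
width: 0.678
```

```bash
python3 -m jog '[{"dp":[-0.004,0,-0.025],"yaw":0,"fingers":-1},{"dp":[0,0,-0.015],"yaw":0,"fingers":-1}]'
python3 wv.py w8|grep ^[57]
```

```text
clock: 8.05
eef_pos: [406.8, -266.4, 41.2]
orientation: [0.999, 0.028, 0.017, 0.006]
contact_force: [0.3, -0.2, -0.9]
width: 0.673
79279 ((482.6108703613281, -245.9934844970703), (108.09954071044922, 292.524169921875), 3.3623433113098145)
58 7646 ((422.9444885253906, -265.5263671875), 40.41720962524414) [ 420.4 -265.4] 67.0
```

View pics/w8.png

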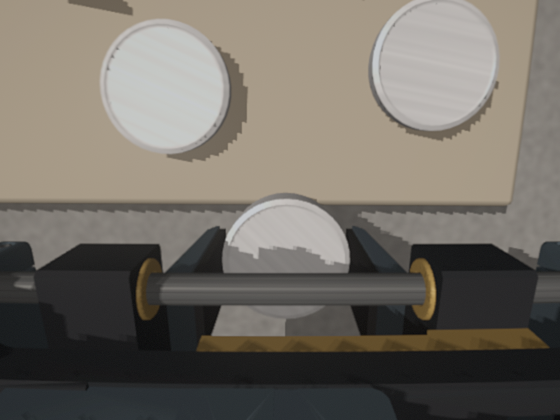

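```bash
cat > tilt.py <<'E'
from h import *
from scipy.spatial.transform import Rotation as Ro
import sys
st=get_state(); d=optics.camera('wrist'); 
if len(sys.argv)>1: save(d,sys.argv[1]); pickle.dump((st,d),open(sys.argv[1]+'.pkl','wb'))
R=Ro.from_quat(st['orientation']).as_matrix()
W=cloud(d,st); L=(W-np.array(st['eef_pos']))@R
m=(abs(L[...,0])<45)&(abs(L[...,1])<26)&(L[...,2]>-50)&(L[...,2]<2)&(d['color'].min(2)>60)
P=W[m]
best=None; rng=np.random.default_rng(0)
for _ in range(300):
    a=P[rng.choice(len(P),3,0)]; n=np.cross(a[1]-a[0],a[2]-a[0]); 
    if np.linalg.norm(n)<50: continue
    n/=np.linalg.norm(n); k=abs((P-a[0])@n)<1
    if best is None or k.sum()>best.sum(): best=k
Q=P[best]; c=Q.mean(0); n=np.linalg.svd(Q-c,full_matrices=False)[2][2]; n*=np.sign(n[2])
X=R[:,0]; yaw=np.degrees(np.arctan2(X[1],X[0]))
h=np.array([np.cos(np.radians(yaw)),np.sin(np.radians(yaw)),0]); s=np.array([-h[1],h[0],0])
print('lidpts',len(Q),'tilt(+ = toolx side up)',np.degrees(np.arctan2(-n@h,n[2])).round(1),'side',np.degrees(np.arctan2(n@s,n[2])).round(1),'yaw',yaw.round(1))
# lid disc fit: extremes along tool x in lid plane
ex=np.cross(s,n); ex/=np.linalg.norm(ex); ex*=np.sign(ex@h)
u=(Q-c)@ex; v=(Q-c)@s
mid=abs(v-np.median(v))<6
far=np.percentile(u[mid],99.5)
lc=c+ex*(far-31)+s*0
ctr=lc-12*n
lp=(ctr-np.array(st['eef_pos']))@R
print('eef',np.round(st['eef_pos'],1),'tin centre (y uncertain) world',ctr.round(1),'tool',lp.round(1),'width',round(st['width'],3))
E
python3 -m jog '[{"dp":[-0.001,0,-0.006],"yaw":0,"fingers":-1}]'; python3 -m jog '[{"dp":[0,0,-0.005],"yaw":0,"fingers":-1}]'; python3 tilt.py w9
```

```text
clock: 8.2
eef_pos: [405.4, -266.0, 33.6]
orientation: [0.999, 0.028, 0.016, 0.006]
contact_force: [-2.8, -1.4, 4.0]
width: 0.676
clock: 8.3
eef_pos: [405.1, -265.8, 28.4]
orientation: [0.999, 0.029, 0.016, 0.006]
contact_force: [-3.3, 0.1, 3.5]
width: 0.674
lidpts 5504 tilt(+ = toolx side up) 19.0 side 0.3 yaw 3.3
eef [ 405.1 -265.8   28.4] tin centre (y uncertain) world [ 408.3 -265.6   43.8] tool [  3.7   0.2 -15.3] width 0.674
```

View pics/w9.png

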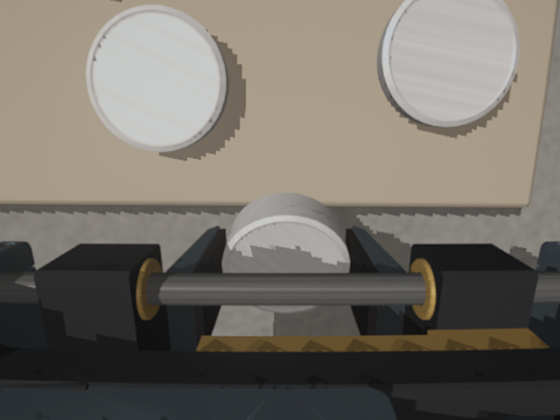

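```bash
python3 -m jog '[{"dp":[0,0,-0.004],"yaw":0,"fingers":-1}]'; python3 tilt.py w10
```

```text
clock: 8.45
eef_pos: [405.3, -265.8, 24.4]
orientation: [0.999, 0.029, 0.016, 0.006]
contact_force: [-1.6, -0.4, 2.0]
width: 0.677
lidpts 4360 tilt(+ = toolx side up) 27.0 side 0.6 yaw 3.3
eef [ 405.3 -265.8   24.4] tin centre (y uncertain) world [ 408.4 -266.1   40.7] tool [  3.6   0.7 -16.1] width 0.677
```

Tilt is 27°. Now I'll carry it to the tube, yawing to 33.7°.

```bash
python3 -m jog '[{"dp":[-0.005,0,0.04],"yaw":0,"fingers":-1},{"dp":[0,0.01,0.045],"yaw":0,"fingers":-1},{"dp":[0.005,0.03,0.035],"yaw":3,"fingers":-1},{"dp":[0.008,0.042,0.02],"yaw":3.5,"fingers":-1},{"dp":[0.008,0.042,0.02],"yaw":3.5,"fingers":-1}]' 15
python3 -m jog '[{"dp":[0.008,0.042,0.015],"yaw":3.5,"fingers":-1},{"dp":[0.008,0.042,0.015],"yaw":3.5,"fingers":-1},{"dp":[0.008,0.042,0.01],"yaw":3.5,"fingers":-1},{"dp":[0.008,0.042,0.01],"yaw":3.5,"fingers":-1},{"dp":[0.008,0.042,0],"yaw":3.5,"fingers":-1}]'
```

```text
clock: 9.0
eef_pos: [420.6, -139.9, 188.0]
orientation: [0.993, 0.115, 0.016, 0.003]
contact_force: [0.8, -0.6, -0.8]
width: 0.68
clock: 9.5
eef_pos: [463.4, 79.6, 246.8]
orientation: [0.962, 0.271, 0.023, 0.002]
contact_force: [0.8, -1.0, 0.0]
width: 0.674
```

```bash
python3 -m jog '[{"dp":[0.008,0.034,0.0],"yaw":1.2,"fingers":-1},{"dp":[0.007,0.03,-0.01],"yaw":1,"fingers":-1}]' ; python3 tilt.py w11
```

```text
clock: 9.7
eef_pos: [479.6, 148.7, 239.4]
orientation: [0.956, 0.292, 0.026, 0.001]
contact_force: [1.0, -0.9, -0.8]
width: 0.676
lidpts 4304 tilt(+ = toolx side up) 29.4 side 0.7 yaw 34.0
eef [479.6 148.7 239.4] tin centre (y uncertain) world [481.8 150.3 255.7] tool [  3.5   0.3 -16.2] width 0.676
```

View pics/w11.png

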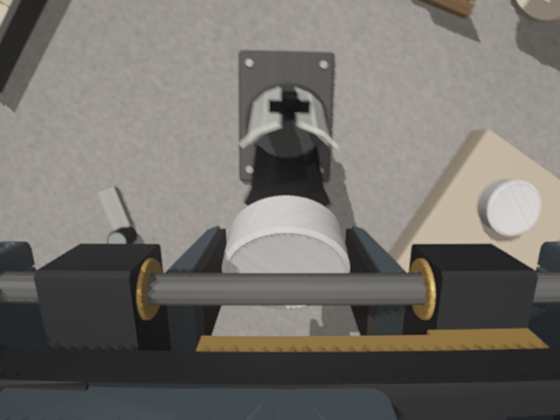

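```bash
sed -i "s/('w2','w3')/('w2','w11')/; s/(W\[...,2\]<230)/(W[...,2]<200)/g" fit.py; python3 fit.py | grep -A12 -e 'w11'
```

```text
w11 foot ((536.0216674804688, 122.87904357910156), (43.712100982666016, 12.789684295654297), 44.733943939208984)
w11 [552.3 191.8] [33.6 25.3] 6872.2 8296 0.75
 clip 575 [[37.9, -13.4, 59.7], [42.5, -0.4, 64.1], [48.7, 12.2, 67.3]] [27. 26. 27.]
---
scene0 foot 1447 ((554.7702026367188, 188.70724487304688), (151.53921508789062, 110.24601745605469), 33.27029037475586)
scene0 [553.8 189.5] 26.5 mouth [513.  162.3 173.5] floor [544.1 183.1  98.3] zmax low/up 85.1 85.3 1444.0
top0 foot 755 ((550.8084716796875, 189.61325073242188), (152.29241943359375, 110.07664489746094), 34.57398986816406)
top0 [552.  191.7] 25.8 mouth [512.1 165.1 174. ] floor [542.5 185.5  98.4] zmax low/up 86.6 88.7 882.0
w2 foot 2475 ((550.9473876953125, 190.4020233154297), (149.85769653320312, 108.36557006835938), 33.57794952392578)
w2 [552.4 190.2] 25.5 mouth [513.  163.9 174.2] floor [543.1 184.   98.5] zmax low/up 84.6 86.8 3351.0
w11 foot 3890 ((572.5925903320312, 204.69577026367188), (96.98921966552734, 107.14749145507812), 32.81217956542969)
w11 [552.3 191.8] 25.3 mouth [513.2 165.7 174.5] floor [543.  185.6  98.5] zmax low/up 82.6 86.9 6871.0
```

```bash
python3 -m jog '[{"dp":[0.007,0.002,-0.015],"yaw":0,"fingers":-1},{"dp":[0.007,0.001,-0.02],"yaw":-0.2,"fingers":-1}]' ; python3 -m jog '[{"dp":[0.002,0.001,-0.01],"yaw":0,"fingers":-1}]'
```

```text
clock: 9.95
eef_pos: [494.9, 157.5, 204.0]
orientation: [0.956, 0.293, 0.028, 0.001]
contact_force: [0.0, 0.3, -1.1]
width: 0.674
clock: 10.05
eef_pos: [496.8, 158.8, 192.9]
orientation: [0.956, 0.294, 0.028, 0.001]
contact_force: [0.4, -0.0, -0.5]
width: 0.677
```

```bash
python3 -m jog '[{"dp":[0.002,-0.004,-0.005],"yaw":-0.2,"fingers":-1}]' ; python3 -m jog '[{"dp":[0.003,0.001,-0.009],"yaw":0,"fingers":-1}]'; python3 tilt.py w12
```

```text
clock: 10.15
eef_pos: [498.5, 155.0, 187.3]
orientation: [0.956, 0.292, 0.028, 0.001]
contact_force: [-0.2, -0.9, -1.7]
width: 0.673
clock: 10.25
eef_pos: [501.9, 155.7, 178.6]
orientation: [0.956, 0.292, 0.028, 0.001]
contact_force: [0.0, -0.2, 0.0]
width: 0.677
lidpts 4394 tilt(+ = toolx side up) 29.1 side 1.0 yaw 34.0
eef [501.9 155.7 178.6] tin centre (y uncertain) world [504.  157.1 194.9] tool [  3.3   0.3 -16.2] width 0.677
```

View pics/w12.png

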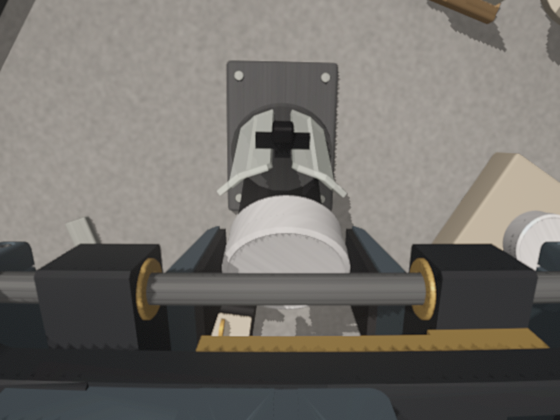

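```bash
python3 -m jog '[{"dp":[0.004,0.005,-0.01],"yaw":-0.2,"fingers":-1}]' ; python3 -m jog '[{"dp":[0.003,0.002,-0.008],"yaw":0,"fingers":-1}]'
```

```text
clock: 10.4
eef_pos: [506.2, 160.5, 167.6]
orientation: [0.957, 0.29, 0.028, 0.001]
contact_force: [1.4, 1.1, -0.9]
width: 0.676
clock: 10.5
eef_pos: [509.6, 162.8, 159.1]
orientation: [0.957, 0.29, 0.028, 0.001]
contact_force: [-0.4, 0.6, -0.6]
width: 0.679
```

```bash
python3 tilt.py w13
```

```text
lidpts 4348 tilt(+ = toolx side up) 28.9 side 0.7 yaw 33.7
eef [509.6 162.8 159.1] tin centre (y uncertain) world [511.4 164.4 175.5] tool [  3.3   0.  -16.2] width 0.679
```

View pics/w13.png

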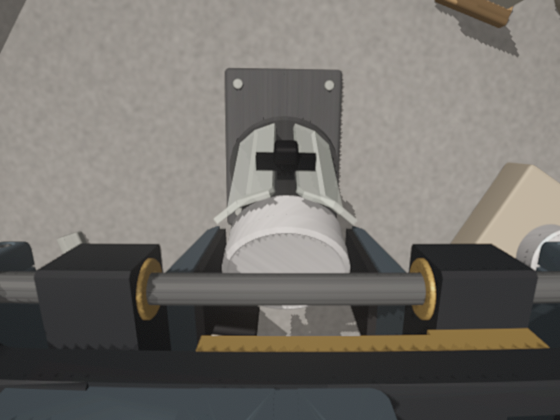

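```bash
python3 -m jog '[{"dp":[0.002,0.001,-0.005],"yaw":0,"fingers":-1}]' ; python3 -m jog '[{"dp":[0.001,0.001,-0.003],"yaw":0,"fingers":-1}]'; python3 tilt.py w14
```

```text
clock: 10.65
eef_pos: [511.2, 163.9, 152.8]
orientation: [0.957, 0.29, 0.027, 0.001]
contact_force: [-5.8, 0.0, 2.2]
width: 0.672
clock: 10.75
eef_pos: [512.0, 164.9, 149.2]
orientation: [0.957, 0.29, 0.027, 0.001]
contact_force: [-0.9, -0.3, -1.7]
width: 0.676
lidpts 3543 tilt(+ = toolx side up) 34.9 side 1.3 yaw 33.7
eef [512.  164.9 149.2] tin centre (y uncertain) world [513.6 166.2 166.1] tool [  2.9   0.1 -16.8] width 0.676
```

```bash
python3 - <<'E'
from h import *
d=optics.camera('scene'); c=d['color'][150:270,310:430]
a=cv2.resize(cv2.cvtColor(c,cv2.COLOR_RGB2BGR),None,fx=3.3,fy=4.5,interpolation=cv2.INTER_CUBIC)
w=cv2.imread('pics/w14.png')[60:360,150:420]
w=cv2.resize(w,(400,540)); cv2.imwrite('pics/c14.png',np.hstack([a,w]))
E
```

```text
(no output)
```

View pics/c14.png

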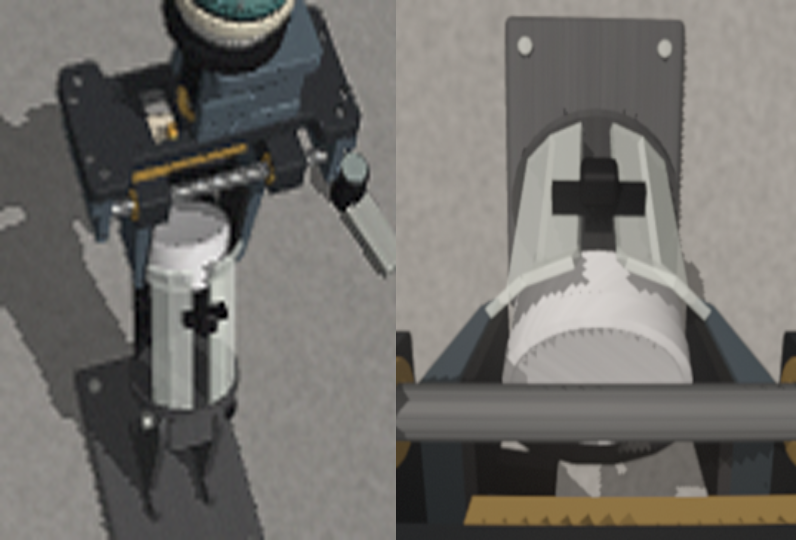

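```bash
cat > clip.py <<'E'
from h import *
import sys
for n in sys.argv[1:]:
    st,d=pickle.load(open(n+'.pkl','rb')); W=cloud(d,st)
    C=np.array([543,185.5,98.5]); th=np.radians(25.5); y=np.radians(33.7)
    ex=np.array([np.cos(y),np.sin(y),0]); R=np.stack([np.cos(th)*ex+[0,0,np.sin(th)],[-ex[1],ex[0],0],-np.sin(th)*ex+[0,0,np.cos(th)]],1)
    q=(W-C)@R
    m=(q[...,0]>37.5)&(q[...,0]<53)&(q[...,2]>45)&(q[...,2]<80)&(abs(q[...,1])<18)&(d['color'].max(2)<60)
    s=(abs(q[...,0]-34)<4)&(abs(abs(q[...,1])-11)<5)&(q[...,2]>20)&(q[...,2]<50)
    print(n,m.sum(),np.median(q[m],0).round(1),np.percentile(q[m],[3,97],axis=0).round(1).tolist(),'shell r',np.median(np.hypot(q[s][:,0],q[s][:,1])).round(2),np.median(q[s][:,1]).round(1),s.sum())
E
python3 clip.py w2 w11 w12 w13 w14
```

```text
w2 199 [42.3  0.7 64.2] [[37.6, -9.9, 60.0], [48.6, 13.8, 67.7]] shell r 33.43 -13.1 13
w11 513 [42.8  0.9 64.1] [[37.8, -11.6, 59.3], [49.2, 13.5, 67.3]] shell r 33.95 7.2 67
w12 897 [42.8 -0.4 64. ] [[37.8, -13.6, 59.4], [49.1, 12.6, 67.3]] shell r 33.79 6.9 236
w13 1090 [42.8 -0.3 63.9] [[37.9, -13.6, 59.1], [49.1, 12.5, 67.3]] shell r 33.63 6.6 356
w14 1212 [42.9 -0.3 64. ] [[37.9, -13.8, 59.1], [49.1, 12.7, 67.3]] shell r 33.61 6.8 438
```

```bash
cat >> clip.py <<'E'
    for nm,s in (('under in',(q[...,0]<-15)&(q[...,2]>15)&(q[...,2]<68)),('upper',(q[...,0]>25)&(abs(q[...,1])>7.5)&(q[...,2]>5)&(q[...,2]<55))):
        p=q[s]; r=np.hypot(p[:,0],p[:,1]); k=r<42; p=p[k]
        if len(p)>20:
            # circle fit center x for fixed y=0, report x - sqrt(R^2-y^2)
            for Rr in (33,36): print('  ',nm,Rr,len(p),'xoff',np.percentile(np.sign(p[:,0])*(abs(p[:,0])-np.sqrt(np.maximum(Rr**2-p[:,1]**2,0))),[10,50,90]).round(1), 'z',np.median(p[:,2]).round(0))
E
python3 clip.py w2 w11 w12 w13
```

```text
w2 199 [42.3  0.7 64.2] [[37.6, -9.9, 60.0], [48.6, 13.8, 67.7]] shell r 33.43 -13.1 13
   under in 33 817 xoff [-4.3 -3.2 -2.3] z 43.0
   under in 36 817 xoff [-0.8  0.3  1.4] z 43.0
   upper 33 174 xoff [0.2 1.4 2.4] z 34.0
   upper 36 174 xoff [-3.  -2.2 -1.3] z 34.0
w11 513 [42.8  0.9 64.1] [[37.8, -11.6, 59.3], [49.2, 13.5, 67.3]] shell r 33.95 7.2 67
   under in 33 2261 xoff [-4.6 -3.5 -2.7] z 43.0
   under in 36 2261 xoff [-1. -0.  1.] z 43.0
   upper 33 563 xoff [0.6 1.3 2.2] z 23.0
   upper 36 563 xoff [-2.9 -2.1 -1.4] z 23.0
w12 897 [42.8 -0.4 64. ] [[37.8, -13.6, 59.4], [49.1, 12.6, 67.3]] shell r 33.79 6.9 236
   under in 33 431 xoff [-6.9 -3.1 -2.2] z 23.0
   under in 36 431 xoff [-1.4  1.1  2. ] z 23.0
   upper 33 1101 xoff [0.5 1.2 2. ] z 25.0
   upper 36 1101 xoff [-2.9 -2.2 -1.6] z 25.0
w13 1090 [42.8 -0.3 63.9] [[37.9, -13.6, 59.1], [49.1, 12.5, 67.3]] shell r 33.63 6.6 356
   upper 33 1447 xoff [0.4 1.1 1.9] z 26.0
   upper 36 1447 xoff [-3.  -2.3 -1.7] z 26.0
```

```bash
cat > fit2.py <<'E'
from h import *
from scipy.optimize import least_squares
C0=np.array([543,185.5,98.5]); yaw=np.radians(33.7); ex=np.array([np.cos(yaw),np.sin(yaw),0]); ey=np.array([-ex[1],ex[0],0])
def Rm(th): return np.stack([np.cos(th)*ex+[0,0,np.sin(th)],ey,-np.sin(th)*ex+[0,0,np.cos(th)]],1)
for n in ('w2','w11','top0','scene0'):
    if n[0]=='w': st,d=pickle.load(open(n+'.pkl','rb')); W=cloud(d,st)
    else: d=pickle.load(open(n+'.pkl','rb')); W=cloud(d)
    q=(W-C0)@Rm(np.radians(25.5)); r=np.hypot(q[...,0],q[...,1])
    A=W[(q[...,0]<-12)&(q[...,2]>12)&(q[...,2]<68)&(r<41)&(abs(q[...,1])<33)]
    B=W[(q[...,0]>22)&(abs(q[...,1])>7.5)&(q[...,2]>5)&(q[...,2]<58)&(r<38)]
    def f(p):
        th=p[2]; R=Rm(th); o=np.array([0,0,75.])+26*R[:,2]; o=C0*[1,1,0]+p[0]*ex+p[1]*ey+[0,0,1]*0+np.array([0,0,75+26*np.cos(th)])
        a=(A-o)@R; b=(B-o)@R
        return np.r_[np.hypot(a[:,0],a[:,1])-33,(np.hypot(b[:,0],b[:,1])-36)*np.sqrt(len(A)/max(len(B),1))]
    s=least_squares(f,[0,0,np.radians(26)],loss='soft_l1',x_scale=[3,3,.05]); p=s.x; R=Rm(p[2])
    o=C0*[1,1,0]+p[0]*ex+p[1]*ey+np.array([0,0,75+26*np.cos(p[2])])
    print(n,len(A),len(B),np.degrees(p[2]).round(1),'floor',o.round(1),'mouth',(o+84*R[:,2]).round(1),'res',np.median(abs(s.fun)).round(2))
E
python3 fit2.py
```

```text
Traceback (most recent call last):
  File "fit2.py", line 15, in <module>
    s=least_squares(f,[0,0,np.radians(26)],loss='soft_l1',x_scale=[3,3,.05]); p=s.x; R=Rm(p[2])
  File "fit2.py", line 12, in f
    th=p[2]; R=Rm(th); o=np.array([0,0,75.])+26*R[:,2]; o=C0*[1,1,0]+p[0]*ex+p[1]*ey+[0,0,1]*0+np.array([0,0,75+26*np.cos(th)])
                                                          ~~~~~~~~~~~~~~~~~~~~~~~~~~^~~~~~~~~~
ValueError: operands could not be broadcast together with shapes (3,) (0,)
```

```bash
sed -i 's/+\[0,0,1\]\*0+/+/' fit2.py; python3 fit2.py
```

```text
w2 849 246 27.7 floor [541.9 185.   98. ] mouth [509.4 163.3 172.4] res 0.33
w11 2369 805 27.7 floor [541.8 184.6  98. ] mouth [509.3 162.9 172.4] res 0.41
top0 162 57 28.2 floor [541.6 185.9  97.9] mouth [508.6 163.9 172. ] res 0.79
scene0 339 255 28.0 floor [543.1 182.7  98. ] mouth [510.4 160.8 172.1] res 1.06
```

Assigning the wall surfaces properly (black inner r33, clear outer r36) gives a much tighter fit, with a residual of 0.4 mm. The lean is 27.7° and the mouth is at (509.4,163.2,172.4), so I had aimed about 4 mm too far towards the upper shell, and that tipped the tin to 35°. The tube hasn't moved. I'll withdraw and bring the tilt back by pressing the low edge on bare table.

```bash
python3 -m jog '[{"dp":[-0.015,-0.01,0.033],"yaw":0,"fingers":-1},{"dp":[-0.014,-0.01,0.034],"yaw":0,"fingers":-1},{"dp":[0.0,-0.04,0],"yaw":0,"fingers":-1},{"dp":[0.005,-0.035,-0.02],"yaw":0,"fingers":-1},{"dp":[0.005,-0.01,-0.045],"yaw":0,"fingers":-1}]' ; python3 tilt.py w15
```

```text
clock: 11.35
eef_pos: [497.1, 58.6, 159.2]
orientation: [0.956, 0.292, 0.034, 0.002]
contact_force: [1.1, 0.5, -1.8]
width: 0.677
lidpts 3445 tilt(+ = toolx side up) 35.3 side 1.3 yaw 34.0
eef [497.1  58.6 159.2] tin centre (y uncertain) world [498.1  60.2 176.1] tool [  2.9  -0.4 -16.8] width 0.677
```

```bash
python3 -m jog '[{"dp":[0,0,-0.048],"yaw":0,"fingers":-1},{"dp":[0,0,-0.045],"yaw":0,"fingers":-1},{"dp":[0,0,-0.025],"yaw":0,"fingers":-1}]' 10; python3 -m jog '[{"dp":[0.0,0,-0.010],"yaw":0,"fingers":-1}]'; python3 -m jog '[{"dp":[0.0,0,-0.004],"yaw":0,"fingers":-1}]'; python3 tilt.py w16
```

```text
clock: 11.7
eef_pos: [495.9, 57.6, 36.2]
orientation: [0.956, 0.29, 0.033, 0.002]
contact_force: [0.9, 0.8, -0.2]
width: 0.672
clock: 11.8
eef_pos: [495.0, 57.8, 24.6]
orientation: [0.956, 0.29, 0.031, 0.002]
contact_force: [0.6, -0.9, -0.9]
width: 0.677
clock: 11.9
eef_pos: [494.9, 58.0, 20.3]
orientation: [0.956, 0.291, 0.031, 0.002]
contact_force: [-0.0, -0.4, -0.4]
width: 0.676
lidpts 3539 tilt(+ = toolx side up) 35.7 side 1.2 yaw 33.8
eef [494.9  58.   20.3] tin centre (y uncertain) world [496.5  59.4  37.3] tool [  3.1   0.1 -16.8] width 0.676
```

```bash
python3 -m jog '[{"dp":[0,0,-0.009],"yaw":0,"fingers":-1}]'; python3 -m jog '[{"dp":[0.0,0,-0.003],"yaw":0,"fingers":-1}]'; python3 tilt.py w16
```

```text
clock: 12.05
eef_pos: [496.5, 58.2, 12.9]
orientation: [0.956, 0.291, 0.032, 0.002]
contact_force: [0.0, 0.7, -1.0]
width: 0.677
clock: 12.15
eef_pos: [496.9, 58.4, 10.2]
orientation: [0.956, 0.291, 0.033, 0.002]
contact_force: [-0.3, 0.4, 1.7]
width: 0.678
lidpts 3588 tilt(+ = toolx side up) 35.1 side 1.5 yaw 33.9
eef [496.9  58.4  10.2] tin centre (y uncertain) world [498.3  59.7  27.2] tool [  3.    0.1 -16.9] width 0.678
```

```bash
python3 -m jog '[{"dp":[0,0,-0.003],"yaw":0,"fingers":-1}]'; python3 tilt.py w16
```

```text
clock: 12.3
eef_pos: [498.2, 58.6, 8.1]
orientation: [0.956, 0.291, 0.034, 0.002]
contact_force: [1.7, 4.2, 8.4]
width: 0.673
lidpts 4038 tilt(+ = toolx side up) 32.4 side 1.4 yaw 33.9
eef [498.2  58.6   8.1] tin centre (y uncertain) world [499.6  59.8  25.4] tool [  3.    0.1 -17.2] width 0.673
```

```bash
python3 -m jog '[{"dp":[-0.001,0,-0.002],"yaw":0,"fingers":-1}]'; python3 tilt.py w16;  python3 -m jog '[{"dp":[-0.001,0,-0.002],"yaw":0,"fingers":-1}]'; python3 tilt.py w17
```

```text
clock: 12.45
eef_pos: [499.0, 58.9, 7.0]
orientation: [0.956, 0.291, 0.036, 0.003]
contact_force: [2.3, 3.1, 6.7]
width: 0.674
lidpts 4395 tilt(+ = toolx side up) 29.9 side 1.5 yaw 33.8
eef [499.   58.9   7. ] tin centre (y uncertain) world [500.4  60.3  24.7] tool [  3.1   0.1 -17.6] width 0.674
clock: 12.6
eef_pos: [499.7, 59.2, 6.0]
orientation: [0.956, 0.29, 0.037, 0.003]
contact_force: [1.0, 2.9, 5.5]
width: 0.676
lidpts 4731 tilt(+ = toolx side up) 27.8 side 1.2 yaw 33.8
eef [499.7  59.2   6. ] tin centre (y uncertain) world [500.9  60.8  24. ] tool [  3.1  -0.1 -17.8] width 0.676
```

```bash
python3 -m jog '[{"dp":[-0.002,0,0.048],"yaw":0,"fingers":-1},{"dp":[-0.002,0,0.049],"yaw":0,"fingers":-1},{"dp":[-0.004,0,0.049],"yaw":0,"fingers":-1},{"dp":[-0.006,0.02,0.045],"yaw":0,"fingers":-1},{"dp":[-0.004,0.035,0.01],"yaw":0,"fingers":-1}]' 15; python3 -m jog '[{"dp":[-0.002,0.02,0.005],"yaw":0,"fingers":-1}]'; python3 tilt.py w18
```

```text
clock: 13.15
eef_pos: [479.5, 112.7, 212.3]
orientation: [0.957, 0.288, 0.036, 0.002]
contact_force: [1.3, -0.5, -1.9]
width: 0.674
clock: 13.25
eef_pos: [478.0, 134.3, 220.0]
orientation: [0.957, 0.288, 0.038, 0.003]
contact_force: [-0.3, -0.0, -1.3]
width: 0.675
lidpts 4678 tilt(+ = toolx side up) 28.4 side 1.2 yaw 33.6
eef [478.  134.3 220. ] tin centre (y uncertain) world [479.4 135.9 238.1] tool [  3.4  -0.  -18. ] width 0.675
```

```bash
python3 -m jog '[{"dp":[0.004,0.01,-0.01],"yaw":0.1,"fingers":-1},{"dp":[0.005,0.002,-0.015],"yaw":0,"fingers":-1}]'; python3 -m jog '[{"dp":[0.005,0.002,-0.01],"yaw":0,"fingers":-1}]'
```

```text
clock: 13.5
eef_pos: [489.0, 149.7, 197.5]
orientation: [0.956, 0.29, 0.042, 0.002]
contact_force: [-0.7, -0.0, -1.6]
width: 0.677
clock: 13.6
eef_pos: [493.9, 151.9, 186.0]
orientation: [0.956, 0.29, 0.041, 0.002]
contact_force: [-0.3, -0.0, -0.9]
width: 0.679
```

```bash
python3 -m jog '[{"dp":[0.006,0.004,-0.015],"yaw":0,"fingers":-1}]'; python3 tilt.py w19
```

```text
clock: 13.7
eef_pos: [500.4, 155.8, 170.1]
orientation: [0.956, 0.29, 0.042, 0.002]
contact_force: [-0.0, -0.1, -0.2]
width: 0.676
lidpts 4654 tilt(+ = toolx side up) 28.5 side 1.6 yaw 33.8
eef [500.4 155.8 170.1] tin centre (y uncertain) world [501.8 157.2 188.2] tool [  3.3   0.2 -17.9] width 0.676
```

View pics/w19.png

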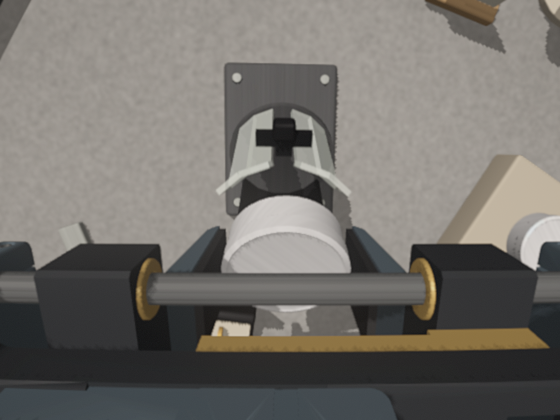

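```bash
python3 -m jog '[{"dp":[0.003,0.003,-0.008],"yaw":0,"fingers":-1}]';python3 -m jog '[{"dp":[0.002,0.002,-0.006],"yaw":0,"fingers":-1}]'; python3 tilt.py w20
```

```text
clock: 13.85
eef_pos: [502.9, 158.6, 158.7]
orientation: [0.956, 0.29, 0.04, 0.002]
contact_force: [0.4, 0.4, -0.8]
width: 0.675
clock: 13.95
eef_pos: [505.6, 160.7, 152.1]
orientation: [0.956, 0.29, 0.04, 0.002]
contact_force: [-3.4, -2.1, 17.8]
width: 0.674
lidpts 5648 tilt(+ = toolx side up) 20.9 side 1.5 yaw 33.8
eef [505.6 160.7 152.1] tin centre (y uncertain) world [507.  162.  171.2] tool [  3.3   0.2 -18.8] width 0.674
```

```bash
python3 -m jog '[{"dp":[0.004,0.002,0.002],"yaw":0,"fingers":-1}]';python3 -m jog '[{"dp":[0.002,0.001,-0.004],"yaw":0,"fingers":-1}]'; python3 tilt.py w21
```

```text
clock: 14.1
eef_pos: [509.8, 162.8, 153.4]
orientation: [0.956, 0.29, 0.04, 0.002]
contact_force: [0.8, -0.8, -1.4]
width: 0.675
clock: 14.2
eef_pos: [512.5, 164.0, 149.8]
orientation: [0.956, 0.289, 0.04, 0.002]
contact_force: [-0.3, -0.3, -1.1]
width: 0.673
lidpts 5715 tilt(+ = toolx side up) 20.9 side 1.7 yaw 33.7
eef [512.5 164.  149.8] tin centre (y uncertain) world [514.  165.2 168.9] tool [  3.4   0.4 -18.9] width 0.673
```

```bash
python3 -m jog '[{"dp":[0.001,0.001,-0.004],"yaw":0,"fingers":-1}]';python3 tilt.py;python3 -m jog '[{"dp":[0.001,0.001,-0.003],"yaw":0,"fingers":-1}]'; python3 tilt.py w22
```

```text
clock: 14.35
eef_pos: [513.2, 164.9, 144.7]
orientation: [0.956, 0.289, 0.039, 0.002]
contact_force: [-0.2, -0.9, -1.7]
width: 0.672
lidpts 5672 tilt(+ = toolx side up) 20.7 side 1.3 yaw 33.7
eef [513.2 164.9 144.7] tin centre (y uncertain) world [514.5 166.5 163.8] tool [  3.3  -0.1 -18.9] width 0.672
clock: 14.5
eef_pos: [513.9, 165.9, 140.8]
orientation: [0.956, 0.289, 0.039, 0.002]
contact_force: [-0.6, 0.2, -0.9]
width: 0.675
lidpts 5711 tilt(+ = toolx side up) 20.7 side 1.4 yaw 33.7
eef [513.9 165.9 140.8] tin centre (y uncertain) world [515.3 167.4 159.8] tool [  3.3   0.  -18.9] width 0.675
```

Tin is well inside the bore now (bottom about 57 mm above the floor) with no contact force. Releasing it here.

```bash
python3 -m jog '[{"dp":[0,0,0],"yaw":0,"fingers":1},{"dp":[0,0,0.0],"yaw":0,"fingers":1}]';python3 -m jog '[{"dp":[-0.002,-0.001,0.004],"yaw":0,"fingers":1},{"dp":[-0.012,-0.008,0.03],"yaw":0,"fingers":1},{"dp":[-0.015,-0.01,0.035],"yaw":0,"fingers":1},{"dp":[-0.015,-0.01,0.035],"yaw":0,"fingers":1}]'; python3 wv.py w23 >/dev/null
```

```text
clock: 14.75
eef_pos: [513.6, 165.9, 139.9]
orientation: [0.956, 0.289, 0.039, 0.002]
contact_force: [0.3, 0.6, -0.2]
width: 0.817
clock: 15.15
eef_pos: [466.4, 136.0, 243.5]
orientation: [0.956, 0.29, 0.035, 0.002]
contact_force: [1.2, 0.6, 0.3]
width: 1.001
```

View pics/w23.png

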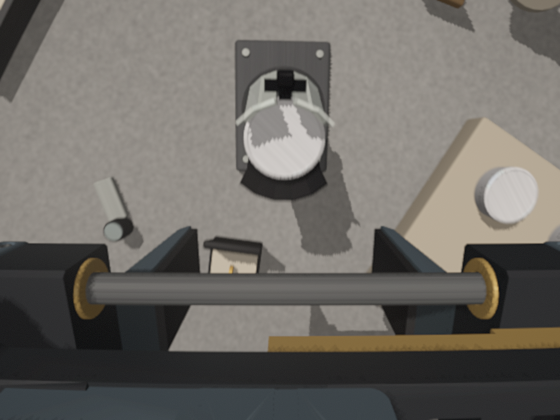

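```bash
cat > lid.py <<'E'
from h import *
import sys
n=sys.argv[1]
if len(sys.argv)>2: st=get_state(); d=optics.camera('wrist'); save(d,n); pickle.dump((st,d),open(n+'.pkl','wb'))
st,d=pickle.load(open(n+'.pkl','rb')); W=cloud(d,st)
yaw=np.radians(33.7); th=np.radians(27.7); ex=np.array([np.cos(yaw),np.sin(yaw),0])
R=np.stack([np.cos(th)*ex+[0,0,np.sin(th)],[-ex[1],ex[0],0],-np.sin(th)*ex+[0,0,np.cos(th)]],1)
q=(W-np.array([541.9,184.8,98.]))@R
m=(np.hypot(q[...,0],q[...,1])<29)&(q[...,2]>3)&(q[...,2]<110)&(d['color'].min(2)>70)
p=q[m]; A=np.c_[p[:,:2],np.ones(len(p))]
z=p[:,2]; k=np.ones(len(p),bool)
for _ in range(6):
    c=np.linalg.lstsq(A[k],z[k],rcond=None)[0]; k=abs(z-A@c)<max(1.5,0)if _ else abs(z-np.median(z))<8
print(n,'lid pts',k.sum(),'height',c[2].round(1),'slopes deg x,y',np.degrees(np.arctan(c[:2])).round(1), 'centroid',p[k].mean(0).round(1))
m=(q[...,0]>38)&(q[...,0]<53)&(q[...,2]>45)&(q[...,2]<80)&(abs(q[...,1])<17)&(d['color'].max(2)<60)
print('clip',m.sum(),np.percentile(q[m],[3,50,97],axis=0).round(1).tolist())
m=(q[...,0]>37)&(q[...,0]<42.5)&(abs(q[...,1])<15)&(abs(q[...,1])>6)&(q[...,2]>45)&(q[...,2]<80)&(d['color'].max(2)<60)
print('clip wings',m.sum(),np.percentile(q[m],[3,50,97],axis=0).round(1).tolist())
E
python3 lid.py w23
```

```text
w23 lid pts 4211 height 68.4 slopes deg x,y [-24.    0.8] centroid [ 2.5  0.  67.3]
clip 632 [[39.0, -13.5, 58.9], [44.7, -0.5, 62.2], [52.6, 12.8, 65.6]]
clip wings 115 [[39.1, -14.2, 60.4], [40.6, -6.4, 61.7], [42.3, 13.4, 62.8]]
```

The lid sits at 68 mm with a 24° slope. The upper edge dropped on release and the tin wedged nearly level in the bore. It can't rotate back past its diagonal there, so I'll regrip it with the fingers offset, pull it out and re-tilt. The tube and clip haven't moved.

```bash
python3 -m jog '[{"dp":[0.014,0.009,-0.035],"yaw":0,"fingers":1},{"dp":[0.013,0.008,-0.03],"yaw":0,"fingers":1},{"dp":[0.01,0.006,-0.022],"yaw":0,"fingers":1}]' 10; python3 lid.py w23b 1
```

```text
clock: 15.5
eef_pos: [507.7, 159.1, 168.4]
orientation: [0.956, 0.289, 0.046, 0.003]
contact_force: [0.4, 1.3, 0.3]
width: 1.0
w23b lid pts 6787 height 68.4 slopes deg x,y [-23.9   0.6] centroid [ 1.6 -0.  67.7]
clip 1124 [[39.7, -13.6, 57.2], [46.1, -0.4, 62.1], [52.7, 12.6, 65.4]]
clip wings 134 [[40.0, -14.3, 60.7], [41.4, -7.0, 61.8], [42.4, 13.2, 62.8]]
```

```bash
python3 -m jog '[{"dp":[0.001,0.004,-0.014],"yaw":0,"fingers":1},{"dp":[0.001,0.001,-0.010],"yaw":0,"fingers":1}]';  python3 -m jog '[{"dp":[0.001,0.001,-0.003],"yaw":0,"fingers":1}]'
```

```text
clock: 15.75
eef_pos: [509.5, 164.4, 141.6]
orientation: [0.956, 0.289, 0.044, 0.003]
contact_force: [0.6, -0.2, -0.6]
width: 1.004
clock: 15.85
eef_pos: [510.1, 165.3, 138.2]
orientation: [0.956, 0.289, 0.044, 0.003]
contact_force: [-0.1, -0.5, 0.8]
width: 0.998
```

```bash
python3 -m jog '[{"dp":[0.001,-0.001,0],"yaw":0,"fingers":0.5},{"dp":[0,0,0],"yaw":0,"fingers":-1},{"dp":[0,0,0],"yaw":0,"fingers":-1},{"dp":[0,0,0],"yaw":0,"fingers":-1},{"dp":[0,0,0],"yaw":0,"fingers":-1}]' 12; python3 tilt.py w24
```

```text
clock: 16.35
eef_pos: [511.6, 164.2, 140.6]
orientation: [0.956, 0.289, 0.045, 0.003]
contact_force: [-1.4, 2.6, -3.4]
width: 0.672
lidpts 6374 tilt(+ = toolx side up) 4.3 side -1.0 yaw 33.7
eef [511.6 164.2 140.6] tin centre (y uncertain) world [518.4 169.4 146.9] tool [ 9.1 -0.5 -5.6] width 0.672
```

View pics/w24.png

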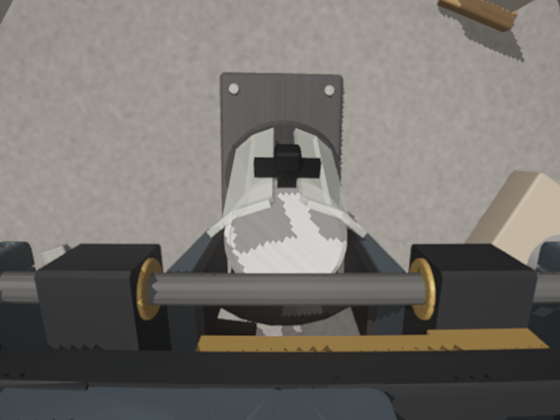

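```bash
python3 -m jog '[{"dp":[-0.002,-0.001,0.005],"yaw":0,"fingers":-1},{"dp":[-0.004,-0.002,0.009],"yaw":0,"fingers":-1}]' 18; python3 tilt.py w25
```

```text
clock: 16.6
eef_pos: [505.6, 161.2, 154.1]
orientation: [0.956, 0.289, 0.045, 0.003]
contact_force: [3.6, -3.4, -5.4]
width: 0.669
lidpts 7636 tilt(+ = toolx side up) 3.3 side -0.8 yaw 33.7
eef [505.6 161.2 154.1] tin centre (y uncertain) world [513.7 167.2 160.6] tool [10.6 -0.3 -5.6] width 0.669
```

```bash
python3 -m jog '[{"dp":[-0.013,-0.009,0.03],"yaw":0,"fingers":-1},{"dp":[-0.015,-0.01,0.035],"yaw":0,"fingers":-1},{"dp":[-0.004,-0.04,0.005],"yaw":-3.4,"fingers":-1},{"dp":[-0.005,-0.046,0],"yaw":-3.4,"fingers":-1},{"dp":[-0.005,-0.046,0],"yaw":-3.4,"fingers":-1}]' 18
python3 -m jog '[{"dp":[-0.005,-0.046,-0.01],"yaw":-3.4,"fingers":-1},{"dp":[-0.005,-0.046,-0.01],"yaw":-3.4,"fingers":-1},{"dp":[-0.005,-0.046,-0.01],"yaw":-3.4,"fingers":-1},{"dp":[-0.005,-0.046,-0.01],"yaw":-3.4,"fingers":-1},{"dp":[-0.005,-0.046,-0.01],"yaw":-3.4,"fingers":-1}]'
python3 -m jog '[{"dp":[-0.005,-0.04,-0.03],"yaw":-3.0,"fingers":-1}]'; python3 tilt.py w26
```

```text
clock: 17.15
eef_pos: [462.2, 8.6, 229.7]
orientation: [0.978, 0.204, 0.046, 0.008]
contact_force: [0.9, -0.5, -1.0]
width: 0.671
clock: 17.65
eef_pos: [436.0, -231.4, 182.4]
orientation: [0.997, 0.052, 0.048, 0.017]
contact_force: [2.3, 0.2, -0.0]
width: 0.667
clock: 17.75
eef_pos: [432.1, -273.3, 155.3]
orientation: [0.998, 0.024, 0.049, 0.02]
contact_force: [0.9, -0.1, -0.6]
width: 0.668
lidpts 7756 tilt(+ = toolx side up) 9.0 side 0.2 yaw 2.9
eef [ 432.1 -273.3  155.3] tin centre (y uncertain) world [ 443.3 -272.3  161.8] tool [11.9 -0.2 -5.4] width 0.668
```

```bash
python3 -m jog '[{"dp":[-0.03,0.002,-0.03],"yaw":0,"fingers":-1},{"dp":[-0.002,0,-0.04],"yaw":0,"fingers":-1},{"dp":[0,0,-0.025],"yaw":0,"fingers":-1}]' 12; python3 tilt.py w27
```

```text
clock: 18.1
eef_pos: [397.2, -277.7, 54.6]
orientation: [0.998, 0.02, 0.049, 0.021]
contact_force: [0.3, -0.3, -0.0]
width: 0.672
lidpts 7737 tilt(+ = toolx side up) 9.1 side 0.1 yaw 2.4
eef [ 397.2 -277.7   54.6] tin centre (y uncertain) world [ 408.5 -276.7   61.1] tool [11.9 -0.4 -5.4] width 0.672
```

View pics/w27.png

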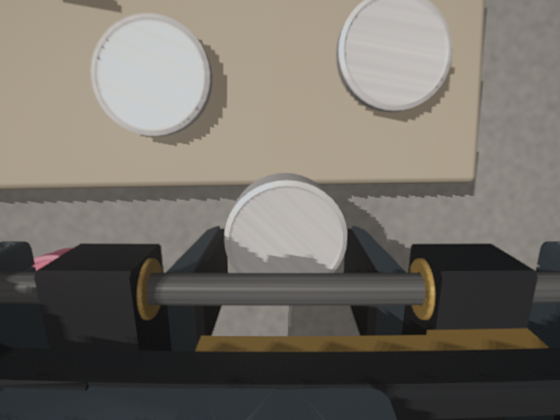

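```bash
python3 -m jog '[{"dp":[0,0,-0.012],"yaw":0,"fingers":-1}]'; python3 -m jog '[{"dp":[0,0,-0.006],"yaw":0,"fingers":-1}]'; python3 tilt.py w28
```

```text
clock: 18.25
eef_pos: [395.8, -276.7, 39.8]
orientation: [0.998, 0.02, 0.047, 0.02]
contact_force: [-1.7, -1.3, 2.7]
width: 0.675
clock: 18.35
eef_pos: [395.3, -276.3, 33.3]
orientation: [0.999, 0.02, 0.046, 0.019]
contact_force: [-4.3, 0.6, 3.5]
width: 0.674
lidpts 7224 tilt(+ = toolx side up) 26.1 side 0.0 yaw 2.4
eef [ 395.3 -276.3   33.3] tin centre (y uncertain) world [ 408.7 -275.2   41.1] tool [14.1 -0.2 -6.5] width 0.674
```

```bash
python3 -m jog '[{"dp":[0,0,-0.003],"yaw":0,"fingers":-1}]'; python3 tilt.py w29
```

```text
clock: 18.5
eef_pos: [395.6, -276.5, 30.8]
orientation: [0.999, 0.02, 0.046, 0.019]
contact_force: [-3.5, -1.3, 2.6]
width: 0.672
lidpts 6852 tilt(+ = toolx side up) 31.5 side 0.2 yaw 2.4
eef [ 395.6 -276.5   30.8] tin centre (y uncertain) world [ 409.2 -275.4   39.2] tool [14.4 -0.2 -7.1] width 0.672
```

```bash
python3 -m jog '[{"dp":[-0.005,0,0.04],"yaw":0,"fingers":-1},{"dp":[0,0.005,0.048],"yaw":0,"fingers":-1},{"dp":[0.005,0.03,0.035],"yaw":3,"fingers":-1},{"dp":[0.008,0.043,0.02],"yaw":3.4,"fingers":-1},{"dp":[0.008,0.044,0.02],"yaw":3.4,"fingers":-1}]' 18
python3 -m jog '[{"dp":[0.006,0.045,0.015],"yaw":3.4,"fingers":-1},{"dp":[0.005,0.045,0.015],"yaw":3.4,"fingers":-1},{"dp":[0.005,0.045,0.01],"yaw":3.4,"fingers":-1},{"dp":[0.005,0.045,0.01],"yaw":3.4,"fingers":-1},{"dp":[0.005,0.045,0],"yaw":3.4,"fingers":-1}]'
python3 -m jog '[{"dp":[0.006,0.045,0.0],"yaw":3,"fingers":-1}]'; python3 tilt.py w30
```

```text
clock: 19.05
eef_pos: [412.0, -154.0, 200.7]
orientation: [0.993, 0.105, 0.049, 0.016]
contact_force: [1.2, 0.4, 0.1]
width: 0.668
clock: 19.55
eef_pos: [440.9, 80.2, 263.0]
orientation: [0.965, 0.256, 0.061, 0.01]
contact_force: [1.9, -0.5, 0.1]
width: 0.674
clock: 19.65
eef_pos: [447.0, 127.5, 264.8]
orientation: [0.957, 0.282, 0.063, 0.009]
contact_force: [1.2, -0.1, -0.6]
width: 0.672
lidpts 6926 tilt(+ = toolx side up) 31.3 side 0.7 yaw 33.1
eef [447.  127.5 264.8] tin centre (y uncertain) world [457.7 135.3 273.4] tool [14.1 -0.3 -7.1] width 0.672
```

```bash
python3 -m jog '[{"dp":[0.014,0.004,-0.02],"yaw":0.6,"fingers":-1},{"dp":[0.012,0.004,-0.025],"yaw":0,"fingers":-1}]';python3 -m jog '[{"dp":[0.003,0.001,-0.005],"yaw":0,"fingers":-1}]'; python3 tilt.py w31
```

```text
clock: 19.9
eef_pos: [476.1, 145.1, 224.8]
orientation: [0.953, 0.293, 0.068, 0.007]
contact_force: [0.3, 0.4, -1.3]
width: 0.673
clock: 20.0
eef_pos: [478.9, 146.6, 218.6]
orientation: [0.953, 0.294, 0.068, 0.007]
contact_force: [-0.2, 0.1, -0.8]
width: 0.67
lidpts 6963 tilt(+ = toolx side up) 32.2 side 0.9 yaw 34.5
eef [478.9 146.6 218.6] tin centre (y uncertain) world [489.3 154.5 227.2] tool [14.  -0.3 -7. ] width 0.67
```

```bash
python3 -m jog '[{"dp":[0.002,-0.002,-0.012],"yaw":-0.4,"fingers":-1},{"dp":[0.004,0,-0.013],"yaw":-0.4,"fingers":-1}]';python3 -m jog '[{"dp":[0.001,-0.001,-0.003],"yaw":0,"fingers":-1}]'; python3 tilt.py w32
```

```text
clock: 20.25
eef_pos: [486.3, 144.3, 195.9]
orientation: [0.956, 0.286, 0.07, 0.008]
contact_force: [-0.1, 1.1, -1.2]
width: 0.672
clock: 20.35
eef_pos: [487.1, 142.8, 192.0]
orientation: [0.956, 0.286, 0.07, 0.008]
contact_force: [-0.6, -0.8, -0.9]
width: 0.67
lidpts 6967 tilt(+ = toolx side up) 32.2 side 0.9 yaw 33.5
eef [487.1 142.8 192. ] tin centre (y uncertain) world [497.5 150.6 200.7] tool [14.  -0.3 -7. ] width 0.67
```

```bash
python3 -m jog '[{"dp":[0.004,0.006,-0.008],"yaw":0,"fingers":-1}]';python3 -m jog '[{"dp":[0.002,0.002,-0.007],"yaw":0,"fingers":-1}]'; python3 tilt.py w33
```

```text
clock: 20.5
eef_pos: [491.6, 148.4, 184.6]
orientation: [0.956, 0.286, 0.07, 0.008]
contact_force: [1.0, -0.3, -0.1]
width: 0.671
clock: 20.6
eef_pos: [494.0, 150.7, 177.3]
orientation: [0.956, 0.285, 0.071, 0.008]
contact_force: [-0.4, 0.4, -1.2]
width: 0.671
lidpts 6958 tilt(+ = toolx side up) 32.4 side 0.9 yaw 33.5
eef [494.  150.7 177.3] tin centre (y uncertain) world [504.4 158.4 186. ] tool [13.9 -0.4 -7. ] width 0.671
```

View pics/w33.png

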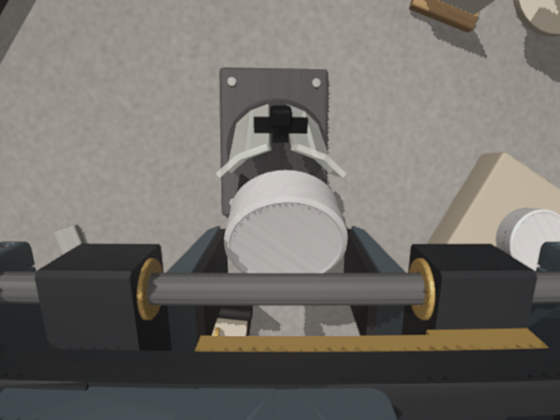

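```bash
python3 -m jog '[{"dp":[0.002,0.003,-0.008],"yaw":0.2,"fingers":-1}]';python3 -m jog '[{"dp":[0.003,0.002,-0.007],"yaw":0,"fingers":-1}]'; python3 tilt.py w34
```

```text
clock: 20.75
eef_pos: [496.1, 153.9, 168.4]
orientation: [0.955, 0.287, 0.07, 0.008]
contact_force: [0.0, 0.9, -0.7]
width: 0.673
clock: 20.85
eef_pos: [499.1, 156.2, 160.7]
orientation: [0.955, 0.287, 0.07, 0.008]
contact_force: [0.6, 0.0, -1.5]
width: 0.673
lidpts 6972 tilt(+ = toolx side up) 32.4 side 0.9 yaw 33.7
eef [499.1 156.2 160.7] tin centre (y uncertain) world [509.4 164.  169.4] tool [13.9 -0.4 -7. ] width 0.673
```

```bash
python3 -m jog '[{"dp":[0.002,0.001,-0.005],"yaw":0,"fingers":-1}]';python3 -m jog '[{"dp":[0.002,0.001,-0.004],"yaw":0,"fingers":-1}]'; python3 tilt.py w35
```

```text
clock: 21.0
eef_pos: [501.4, 157.5, 154.6]
orientation: [0.955, 0.288, 0.07, 0.008]
contact_force: [0.1, -1.0, -1.2]
width: 0.675
clock: 21.1
eef_pos: [503.1, 158.4, 151.0]
orientation: [0.955, 0.288, 0.069, 0.008]
contact_force: [-34.1, -15.0, 64.9]
width: 0.668
lidpts 7319 tilt(+ = toolx side up) 29.9 side 0.7 yaw 33.7
eef [503.1 158.4 151. ] tin centre (y uncertain) world [513.2 166.2 159.6] tool [13.8 -0.5 -7. ] width 0.668
```

View pics/w35.png

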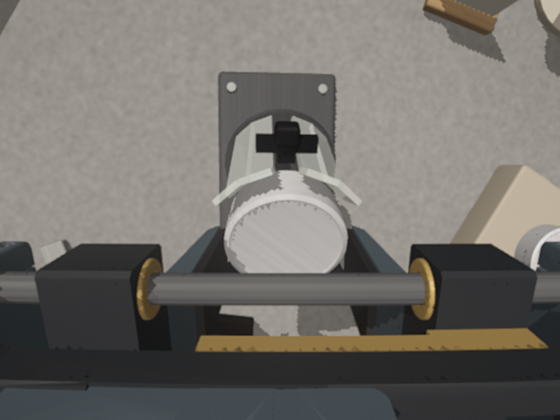

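Contact of about 65 N: a fingertip is on the lower rim. The tin itself is seated 13 mm in with the right tilt. I'll back off slightly and release.

```bash
python3 -m jog '[{"dp":[0,0,0.002],"yaw":0,"fingers":-1}]'; python3 tilt.py; python3 clip.py w35 | head -1
```

```text
clock: 21.25
eef_pos: [502.1, 159.5, 151.6]
orientation: [0.956, 0.287, 0.068, 0.006]
contact_force: [-2.7, 11.5, -10.4]
width: 0.673
lidpts 7076 tilt(+ = toolx side up) 32.0 side 0.9 yaw 33.6
eef [502.1 159.5 151.6] tin centre (y uncertain) world [512.5 167.5 160.3] tool [14.1 -0.5 -7. ] width 0.673
w35 1180 [42.7 -0.1 64.1] [[37.7, -13.8, 59.5], [49.0, 13.0, 67.3]] shell r 33.75 8.6 114
```

```bash
python3 -m jog '[{"dp":[0,0,0],"yaw":0,"fingers":1},{"dp":[0,0,0.0],"yaw":0,"fingers":1}]';python3 -m jog '[{"dp":[-0.002,-0.001,0.004],"yaw":0,"fingers":1},{"dp":[-0.012,-0.008,0.03],"yaw":0,"fingers":1},{"dp":[-0.015,-0.01,0.035],"yaw":0,"fingers":1}]'; python3 lid.py w36 1
```

```text
clock: 21.5
eef_pos: [501.9, 159.9, 151.3]
orientation: [0.955, 0.287, 0.068, 0.006]
contact_force: [0.2, 0.2, -0.6]
width: 0.813
clock: 21.8
eef_pos: [471.1, 140.2, 218.3]
orientation: [0.956, 0.288, 0.064, 0.006]
contact_force: [-0.2, -0.2, -0.0]
width: 0.999
w36 lid pts 4837 height 66.6 slopes deg x,y [-21.5 -11.3] centroid [ 2.3  0.6 65.6]
clip 725 [[39.0, -14.1, 59.9], [44.5, -0.6, 62.2], [52.4, 12.9, 65.4]]
clip wings 145 [[38.8, -14.5, 60.2], [40.7, -6.9, 61.6], [42.4, 13.5, 62.9]]
```

View pics/w36.png

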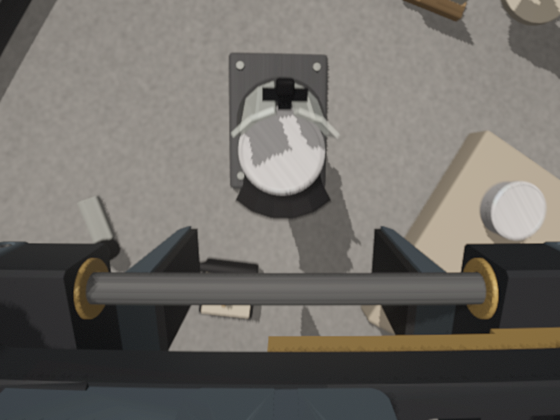

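It wedged again. From the geometry, a tin can only flip past its 21° diagonal while its corners are in the flare. So it needs releasing fully inside the bore, with its centre at 62 mm or less above the floor. I'll grip it again near the lid with the right finger offset to reach that depth.

```bash
python3 -m jog '[{"dp":[0.014,0.009,-0.025],"yaw":0,"fingers":1},{"dp":[0.012,0.007,-0.022],"yaw":0,"fingers":1},{"dp":[0.008,0.005,-0.018],"yaw":0,"fingers":1}]' 12;python3 -m jog '[{"dp":[0.003,0.002,-0.009],"yaw":0,"fingers":1}]'
```

```text
clock: 22.15
eef_pos: [509.3, 161.0, 164.5]
orientation: [0.955, 0.287, 0.074, 0.007]
contact_force: [-0.7, -0.2, -0.3]
width: 1.003
clock: 22.25
eef_pos: [512.4, 163.1, 154.6]
orientation: [0.955, 0.287, 0.074, 0.007]
contact_force: [0.9, 0.1, -0.9]
width: 1.002
```

```bash
python3 -m jog '[{"dp":[0.001,0.002,-0.01],"yaw":0,"fingers":1}]' 12;python3 -m jog '[{"dp":[0.001,0.001,-0.008],"yaw":0,"fingers":1}]'; python3 lid.py w37 1
```

```text
clock: 22.35
eef_pos: [513.8, 165.1, 144.5]
orientation: [0.955, 0.287, 0.074, 0.007]
contact_force: [0.4, 0.5, -0.2]
width: 0.999
clock: 22.45
eef_pos: [514.7, 166.1, 136.0]
orientation: [0.955, 0.287, 0.074, 0.007]
contact_force: [0.5, 0.1, 0.0]
width: 0.999
w37 lid pts 6675 height 66.5 slopes deg x,y [-21.3 -11.4] centroid [ 6.5 -0.1 64. ]
clip 1646 [[39.3, -13.9, 57.5], [45.9, -0.1, 62.1], [52.7, 12.7, 65.4]]
clip wings 251 [[39.1, -14.3, 60.8], [40.8, -7.0, 61.7], [42.4, 13.3, 62.8]]
```

View pics/w37.png

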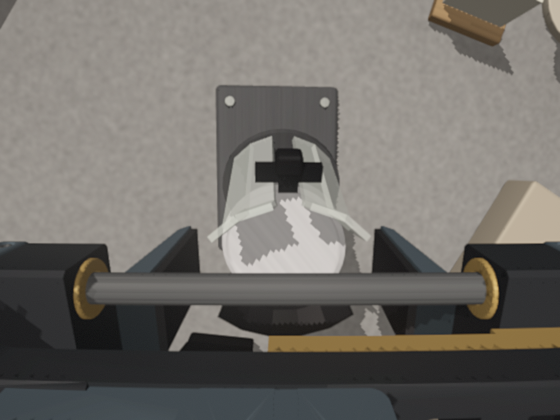

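```bash
python3 -m jog '[{"dp":[0,0,-0.001],"yaw":0,"fingers":0.5},{"dp":[0,0,-0.001],"yaw":0,"fingers":-1},{"dp":[0,0,-0.001],"yaw":0,"fingers":-1},{"dp":[0,0,-0.001],"yaw":0,"fingers":-1},{"dp":[0,0,0],"yaw":0,"fingers":-1}]' 14; python3 tilt.py w38
```

```text
clock: 23.0
eef_pos: [514.4, 166.0, 132.0]
orientation: [0.955, 0.286, 0.074, 0.007]
contact_force: [0.3, 2.1, -1.4]
width: 0.684
lidpts 6042 tilt(+ = toolx side up) 6.1 side 10.7 yaw 33.6
eef [514.4 166.  132. ] tin centre (y uncertain) world [521.6 168.2 145.4] tool [  9.    2.8 -12.1] width 0.684
```

```bash
python3 -m jog '[{"dp":[-0.002,-0.001,0.005],"yaw":0,"fingers":-1},{"dp":[-0.004,-0.002,0.009],"yaw":0,"fingers":-1},{"dp":[-0.006,-0.004,0.015],"yaw":0,"fingers":-1}]' 20; python3 tilt.py w39
```

```text
clock: 23.35
eef_pos: [501.8, 158.8, 161.2]
orientation: [0.955, 0.287, 0.073, 0.007]
contact_force: [-0.4, 0.4, -0.2]
width: 0.68
lidpts 7689 tilt(+ = toolx side up) 3.4 side 10.0 yaw 33.6
eef [501.8 158.8 161.2] tin centre (y uncertain) world [508.6 162.3 174.3] tool [  9.3   1.5 -11.9] width 0.68
```

```bash
python3 -m jog '[{"dp":[-0.012,-0.009,0.028],"yaw":0,"fingers":-1},{"dp":[-0.01,-0.025,0.035],"yaw":-3.4,"fingers":-1},{"dp":[0,-0.045,0],"yaw":-3.9,"fingers":-1},{"dp":[0,-0.045,-0.01],"yaw":-3.9,"fingers":-1},{"dp":[0,-0.045,-0.02],"yaw":-3.9,"fingers":-1}]' 20
python3 -m jog '[{"dp":[0,-0.04,-0.025],"yaw":-3.9,"fingers":-1},{"dp":[0,-0.025,-0.035],"yaw":-3.9,"fingers":-1},{"dp":[0,-0.01,-0.035],"yaw":-3.9,"fingers":-1},{"dp":[0,0,-0.01],"yaw":-3.9,"fingers":-1}]'; python3 tilt.py w40
```

```text
clock: 23.9
eef_pos: [480.1, -12.8, 204.3]
orientation: [0.984, 0.158, 0.077, 0.018]
contact_force: [1.0, -0.3, -1.1]
width: 0.677
clock: 24.3
eef_pos: [479.6, -96.2, 98.5]
orientation: [0.996, 0.015, 0.077, 0.031]
contact_force: [-0.8, -0.2, 0.8]
width: 0.678
lidpts 7671 tilt(+ = toolx side up) 4.4 side 10.5 yaw 2.0
eef [479.6 -96.2  98.5] tin centre (y uncertain) world [487.4 -96.8 111.6] tool [  9.7   1.6 -11.8] width 0.678
```

```bash
python3 -m jog '[{"dp":[-0.006,0.022,-0.02],"yaw":0,"fingers":-1},{"dp":[0,0,-0.02],"yaw":0,"fingers":-1},{"dp":[0,0,-0.012],"yaw":0,"fingers":-1}]' 8; python3 -m jog '[{"dp":[0,0,-0.006],"yaw":0,"fingers":-1}]';python3 tilt.py w41
```

```text
clock: 24.65
eef_pos: [475.2, -73.6, 47.6]
orientation: [0.996, 0.014, 0.078, 0.032]
contact_force: [0.4, -0.3, -0.1]
width: 0.686
clock: 24.75
eef_pos: [475.5, -73.6, 41.5]
orientation: [0.996, 0.015, 0.079, 0.032]
contact_force: [-0.0, -2.1, 5.3]
width: 0.681
lidpts 7630 tilt(+ = toolx side up) 1.0 side 9.1 yaw 2.0
eef [475.5 -73.6  41.5] tin centre (y uncertain) world [482.9 -73.7  55.7] tool [  9.5   1.3 -12.9] width 0.681
```

```bash
python3 -m jog '[{"dp":[0,0,0],"yaw":0,"fingers":0.9},{"dp":[0,0,0],"yaw":0,"fingers":0.9},{"dp":[0,0,0],"yaw":0,"fingers":0.9}]' 8; python3 tilt.py w42; python3 wv.py w43 | grep ^58
```

```text
clock: 25.1
eef_pos: [476.7, -74.1, 42.8]
orientation: [0.996, 0.015, 0.079, 0.032]
contact_force: [0.4, 0.2, 0.1]
width: 0.913
lidpts 7321 tilt(+ = toolx side up) -0.1 side -0.1 yaw 2.0
eef [476.7 -74.1  42.8] tin centre (y uncertain) world [483.1 -73.   51.4] tool [ 7.8 -0.3 -7.4] width 0.913
58 4567 ((601.9514770507812, -72.51585388183594), 29.691314697265625) [591.6 -72.6] 63.2
58 5066 ((600.5875244140625, -186.16070556640625), 28.548534393310547) [ 596.6 -186.1] 63.1
58 278 ((544.305419921875, -137.705078125), 9.918281555175781) [ 543.  -134.2] 61.2
58 9360 ((483.511962890625, -74.30693817138672), 31.150466918945312) [489.7 -73.8] 63.3
58 274 ((480.8782043457031, -119.10674285888672), 12.458048820495605) [ 483.6 -117.3] 63.5
58 319 ((479.270751953125, -26.639039993286133), 11.573448181152344) [482.9 -28.3] 63.0
```

View pics/w42.png

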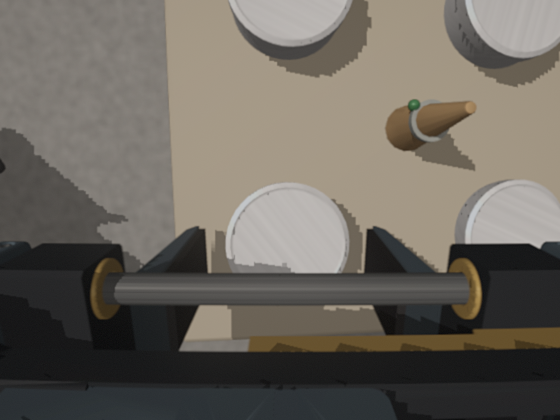

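```bash
python3 -m jog '[{"dp":[0.003,0,0],"yaw":0.5,"fingers":0.5},{"dp":[0,0,-0.001],"yaw":0,"fingers":-1},{"dp":[0,0,-0.001],"yaw":0,"fingers":-1},{"dp":[0,0,-0.001],"yaw":0,"fingers":-1}]' 10; python3 tilt.py w44
```

```text
clock: 25.6
eef_pos: [480.5, -74.2, 40.4]
orientation: [0.996, 0.019, 0.08, 0.032]
contact_force: [-4.5, 1.9, 15.0]
width: 0.68
lidpts 6985 tilt(+ = toolx side up) 0.2 side -0.2 yaw 2.5
eef [480.5 -74.2  40.4] tin centre (y uncertain) world [483.2 -72.9  51.3] tool [  4.4  -0.5 -10.4] width 0.68
```

```bash
python3 -m jog '[{"dp":[0,0,0.03],"yaw":0,"fingers":-1},{"dp":[-0.014,-0.015,0.028],"yaw":0,"fingers":-1},{"dp":[-0.026,-0.04,0],"yaw":0,"fingers":-1},{"dp":[-0.024,-0.04,0],"yaw":0,"fingers":-1},{"dp":[-0.012,-0.022,-0.02],"yaw":0,"fingers":-1}]' 12
python3 -m jog '[{"dp":[0,0,-0.02],"yaw":0,"fingers":-1}]'; python3 tilt.py w45
```

```text
clock: 26.15
eef_pos: [404.8, -193.1, 81.8]
orientation: [0.996, 0.023, 0.082, 0.033]
contact_force: [1.4, -0.1, -1.2]
width: 0.678
clock: 26.25
eef_pos: [403.8, -195.4, 61.7]
orientation: [0.996, 0.021, 0.083, 0.034]
contact_force: [0.5, 0.1, -0.3]
width: 0.677
lidpts 6925 tilt(+ = toolx side up) 0.0 side 0.0 yaw 2.8
eef [ 403.8 -195.4   61.7] tin centre (y uncertain) world [ 406.3 -193.9   72.7] tool [  4.4  -0.6 -10.4] width 0.677
```

```bash
python3 -m jog '[{"dp":[0,0,-0.018],"yaw":0,"fingers":-1}]' 10; python3 -m jog '[{"dp":[0,0,-0.006],"yaw":0,"fingers":-1}]';python3 -m jog '[{"dp":[0,0,-0.005],"yaw":0,"fingers":-1}]'; python3 tilt.py w46
```

```text
clock: 26.4
eef_pos: [403.3, -194.6, 41.7]
orientation: [0.996, 0.021, 0.082, 0.033]
contact_force: [-0.0, -0.8, -0.7]
width: 0.678
clock: 26.5
eef_pos: [402.4, -194.0, 34.5]
orientation: [0.996, 0.021, 0.081, 0.032]
contact_force: [-2.1, 0.0, 2.3]
width: 0.677
clock: 26.6
eef_pos: [402.4, -193.7, 29.4]
orientation: [0.996, 0.021, 0.08, 0.032]
contact_force: [-1.8, -1.0, 1.6]
width: 0.679
lidpts 5838 tilt(+ = toolx side up) 29.7 side 0.9 yaw 2.8
eef [ 402.4 -193.7   29.4] tin centre (y uncertain) world [ 407.6 -192.2   41.5] tool [  7.1  -0.5 -11.2] width 0.679
```

```bash
python3 -m jog '[{"dp":[-0.005,0,0.04],"yaw":0,"fingers":-1},{"dp":[0,0.005,0.048],"yaw":0,"fingers":-1},{"dp":[0.005,0.03,0.035],"yaw":3,"fingers":-1},{"dp":[0.008,0.043,0.02],"yaw":4,"fingers":-1},{"dp":[0.008,0.044,0.02],"yaw":4,"fingers":-1}]' 18
python3 -m jog '[{"dp":[0.01,0.045,0.01],"yaw":4,"fingers":-1},{"dp":[0.01,0.045,0.01],"yaw":4,"fingers":-1},{"dp":[0.01,0.045,0.0],"yaw":4,"fingers":-1},{"dp":[0.01,0.045,0],"yaw":4,"fingers":-1},{"dp":[0.008,0.015,0],"yaw":3.4,"fingers":-1}]'
python3 tilt.py w47
```

```text
clock: 27.15
eef_pos: [416.1, -69.0, 196.7]
orientation: [0.99, 0.117, 0.08, 0.023]
contact_force: [0.7, -0.3, -0.3]
width: 0.674
clock: 27.65
eef_pos: [466.2, 138.8, 227.0]
orientation: [0.952, 0.291, 0.091, 0.009]
contact_force: [0.7, -1.1, -1.2]
width: 0.675
lidpts 5813 tilt(+ = toolx side up) 29.7 side 1.4 yaw 34.3
eef [466.2 138.8 227. ] tin centre (y uncertain) world [469.7 142.5 239.2] tool [  7.   -0.3 -11.2] width 0.675
```

```bash
python3 -m jog '[{"dp":[0.01,0.005,-0.016],"yaw":-0.5,"fingers":-1},{"dp":[0.011,0.003,-0.014],"yaw":0,"fingers":-1}]';python3 tilt.py w48
```

```text
clock: 27.9
eef_pos: [489.0, 149.8, 199.7]
orientation: [0.952, 0.29, 0.093, 0.009]
contact_force: [0.9, -0.7, -0.5]
width: 0.674
lidpts 5770 tilt(+ = toolx side up) 30.4 side 1.5 yaw 34.3
eef [489.  149.8 199.7] tin centre (y uncertain) world [492.3 153.6 211.8] tool [  6.9  -0.4 -11.2] width 0.674
```

```bash
python3 -m jog '[{"dp":[0.004,0.002,-0.011],"yaw":-0.4,"fingers":-1},{"dp":[0.004,0.002,-0.01],"yaw":0,"fingers":-1}]';python3 tilt.py w49
```

```text
clock: 28.15
eef_pos: [497.7, 153.9, 177.3]
orientation: [0.953, 0.287, 0.093, 0.009]
contact_force: [-0.1, -0.1, -0.6]
width: 0.673
lidpts 5738 tilt(+ = toolx side up) 30.0 side 1.2 yaw 33.8
eef [497.7 153.9 177.3] tin centre (y uncertain) world [500.9 157.8 189.4] tool [  6.8  -0.7 -11.2] width 0.673
```

```bash
python3 -m jog '[{"dp":[0.003,0.002,-0.007],"yaw":0,"fingers":-1}]';python3 -m jog '[{"dp":[0.003,0.002,-0.007],"yaw":0,"fingers":-1}]';python3 tilt.py w50
```

```text
clock: 28.3
eef_pos: [500.7, 155.9, 169.1]
orientation: [0.954, 0.287, 0.092, 0.009]
contact_force: [0.4, 0.2, -1.2]
width: 0.674
clock: 28.4
eef_pos: [503.8, 157.8, 161.7]
orientation: [0.954, 0.286, 0.093, 0.009]
contact_force: [-0.4, -0.1, -0.5]
width: 0.676
lidpts 5797 tilt(+ = toolx side up) 30.0 side 1.4 yaw 33.8
eef [503.8 157.8 161.7] tin centre (y uncertain) world [507.1 161.6 173.9] tool [  6.8  -0.5 -11.2] width 0.676
```

```bash
python3 -m jog '[{"dp":[0.003,0.002,-0.005],"yaw":0,"fingers":-1}]';python3 -m jog '[{"dp":[0.002,0.001,-0.005],"yaw":0,"fingers":-1}]';python3 tilt.py w51
```

```text
clock: 28.55
eef_pos: [506.9, 159.9, 155.8]
orientation: [0.954, 0.286, 0.092, 0.009]
contact_force: [-1.6, -1.4, 3.0]
width: 0.675
clock: 28.65
eef_pos: [510.1, 161.5, 151.3]
orientation: [0.954, 0.286, 0.093, 0.009]
contact_force: [0.3, 3.1, 14.2]
width: 0.67
lidpts 5797 tilt(+ = toolx side up) 29.9 side 1.7 yaw 33.8
eef [510.1 161.5 151.3] tin centre (y uncertain) world [513.4 165.1 163.4] tool [  6.8  -0.4 -11.2] width 0.67
```

```bash
python3 - <<'E'
from h import *
d=optics.camera('scene'); c=d['color'][150:270,310:430]
a=cv2.resize(cv2.cvtColor(c,cv2.COLOR_RGB2BGR),None,fx=3.3,fy=4.5,interpolation=cv2.INTER_CUBIC)
w=cv2.imread('pics/w51.png')[60:360,150:420]
w=cv2.resize(w,(400,540)); cv2.imwrite('pics/c51.png',np.hstack([a,w]))
E
```

```text
(no output)
```

View pics/c51.png

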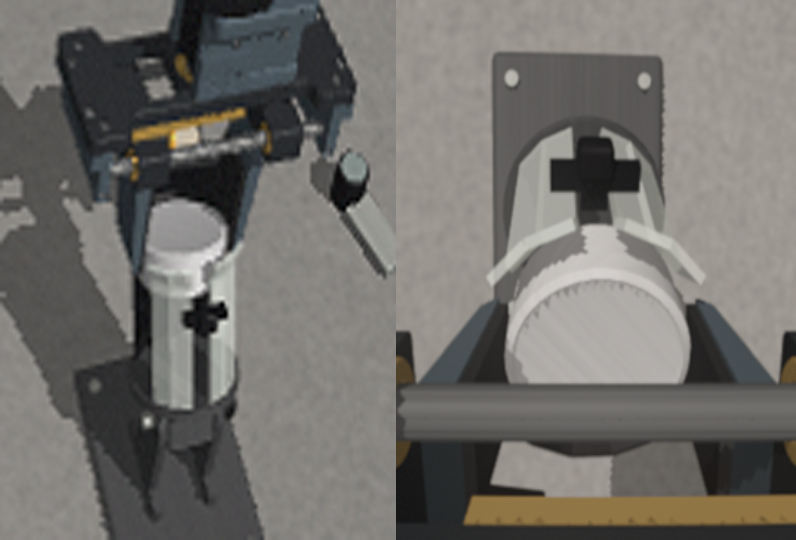

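A fingertip corner is catching the lower flare by about 3 mm. I'll ease up and shift towards the upper shell so the pads slip along the tin.

```bash
python3 -m jog '[{"dp":[0.001,0.001,0.003],"yaw":0,"fingers":-1}]' 7;python3 -m jog '[{"dp":[0.003,0.003,0.001],"yaw":0,"fingers":-1}]';python3 tilt.py w52
```

```text
clock: 28.85
eef_pos: [511.5, 162.8, 154.1]
orientation: [0.954, 0.286, 0.093, 0.009]
contact_force: [-6.2, -0.2, -0.8]
width: 0.677
clock: 28.95
eef_pos: [512.9, 165.3, 154.3]
orientation: [0.954, 0.286, 0.091, 0.009]
contact_force: [-6.4, -8.3, -1.3]
width: 0.679
lidpts 5382 tilt(+ = toolx side up) 27.8 side 2.7 yaw 33.7
eef [512.9 165.3 154.3] tin centre (y uncertain) world [514.  167.5 166. ] tool [  4.1  -0.4 -11.2] width 0.679
```

```bash
python3 -m jog '[{"dp":[0.001,0.001,-0.006],"yaw":0,"fingers":-1}]';python3 tilt.py w53
```

```text
clock: 29.1
eef_pos: [514.3, 166.5, 148.6]
orientation: [0.954, 0.286, 0.091, 0.009]
contact_force: [0.5, -0.1, -0.9]
width: 0.676
lidpts 5410 tilt(+ = toolx side up) 27.5 side 2.9 yaw 33.8
eef [514.3 166.5 148.6] tin centre (y uncertain) world [515.6 168.5 160.5] tool [  4.1  -0.2 -11.4] width 0.676
```

```bash
python3 -m jog '[{"dp":[0.002,0.001,-0.005],"yaw":0,"fingers":-1}]';python3 -m jog '[{"dp":[0.001,0.0,-0.004],"yaw":0,"fingers":-1}]';python3 tilt.py w54
```

```text
clock: 29.25
eef_pos: [516.2, 167.6, 142.5]
orientation: [0.954, 0.286, 0.091, 0.009]
contact_force: [0.4, 0.4, -0.6]
width: 0.676
clock: 29.35
eef_pos: [517.4, 167.7, 138.0]
orientation: [0.954, 0.286, 0.091, 0.009]
contact_force: [0.3, 0.1, -0.1]
width: 0.676
lidpts 5541 tilt(+ = toolx side up) 27.6 side 2.6 yaw 33.8
eef [517.4 167.7 138. ] tin centre (y uncertain) world [518.3 169.8 149.7] tool [  3.8  -0.4 -11.3] width 0.676
```

Tin centre is at 59 mm, square (27.6°), with no contact. Releasing.

```bash
python3 -m jog '[{"dp":[0,0,0],"yaw":0,"fingers":1},{"dp":[0,0,0.0],"yaw":0,"fingers":1},{"dp":[0,0,0.0],"yaw":0,"fingers":1}]';python3 -m jog '[{"dp":[-0.002,-0.001,0.006],"yaw":0,"fingers":1},{"dp":[-0.012,-0.008,0.03],"yaw":0,"fingers":1},{"dp":[-0.015,-0.01,0.035],"yaw":0,"fingers":1}]'; python3 lid.py w55 1
```

```text
clock: 29.7
eef_pos: [517.5, 167.6, 137.5]
orientation: [0.954, 0.286, 0.091, 0.009]
contact_force: [0.3, 0.5, -0.1]
width: 0.906
clock: 30.0
eef_pos: [486.4, 148.1, 207.2]
orientation: [0.954, 0.287, 0.088, 0.009]
contact_force: [0.5, 0.3, 0.8]
width: 0.996
w55 lid pts 4284 height 53.4 slopes deg x,y [-23.6   3. ] centroid [ 0.4 -0.2 53.3]
clip 765 [[38.9, -14.0, 59.8], [44.7, -0.2, 62.2], [52.7, 12.9, 65.2]]
clip wings 144 [[38.8, -14.4, 60.5], [40.6, -6.4, 61.6], [42.4, 13.6, 63.0]]
```

View pics/w55.png

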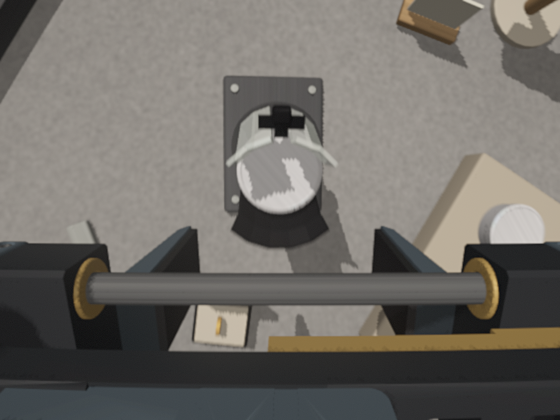

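The lid is again sloped 24° relative to the tube, with its height at 53 mm: the tin flips through the viewing slot as it slides. It is resting low, and the tube hasn't moved. A push with closed fingertips on the near (-x) side of the lid should snap it square, because past the diagonal the walls force alignment.

```bash
python3 -m jog '[{"dp":[0.003,0.003,-0.01],"yaw":0,"fingers":-1},{"dp":[0.004,0.003,-0.013],"yaw":0,"fingers":-1},{"dp":[0.003,0.001,-0.01],"yaw":0,"fingers":-1},{"dp":[0,0,0],"yaw":0,"fingers":-1},{"dp":[0,0,-0.0],"yaw":0,"fingers":-1}]' 10;python3 -m jog '[{"dp":[0,0,0],"yaw":0,"fingers":-1},{"dp":[0,0,0],"yaw":0,"fingers":-1},{"dp":[0,0,0],"yaw":0,"fingers":-1}]';  python3 lid.py w56 1
```

```text
clock: 30.55
eef_pos: [497.3, 155.1, 178.1]
orientation: [0.954, 0.286, 0.091, 0.009]
contact_force: [0.3, -0.2, -0.6]
width: 0.593
clock: 30.85
eef_pos: [497.0, 155.1, 177.1]
orientation: [0.954, 0.287, 0.09, 0.009]
contact_force: [-0.8, -0.1, 0.7]
width: 0.329
w56 lid pts 5312 height 53.4 slopes deg x,y [-23.5   3.2] centroid [-0.1 -0.4 53.5]
clip 1024 [[39.2, -13.9, 58.2], [45.1, -0.4, 62.2], [52.6, 12.5, 65.3]]
clip wings 168 [[39.2, -14.4, 60.8], [40.9, -7.2, 61.8], [42.4, 13.0, 63.0]]
```

View pics/w56.png

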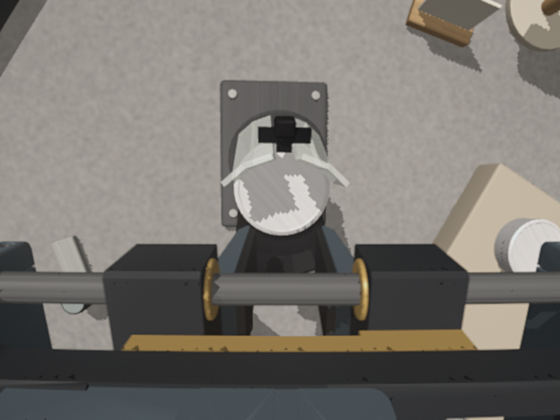

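```bash
python3 -m jog '[{"dp":[0.003,0.002,-0.008],"yaw":0,"fingers":-1},{"dp":[0.003,0.002,-0.008],"yaw":0,"fingers":-1},{"dp":[0.003,0.002,-0.008],"yaw":0,"fingers":-1}]' 10;python3 -m jog '[{"dp":[0.002,0.002,-0.005],"yaw":0,"fingers":-1}]';  python3 lid.py w57 1
```

```text
clock: 31.2
eef_pos: [507.3, 161.6, 152.9]
orientation: [0.954, 0.286, 0.092, 0.009]
contact_force: [0.4, -0.0, 0.3]
width: 0.025
clock: 31.3
eef_pos: [509.3, 163.7, 146.7]
orientation: [0.954, 0.286, 0.091, 0.009]
contact_force: [0.2, 0.2, -0.3]
width: 0.007
w57 lid pts 4447 height 53.5 slopes deg x,y [-23.4   3.1] centroid [ 4.9 -0.8 51.3]
clip 1423 [[39.5, -14.0, 57.7], [45.6, 0.0, 62.1], [52.7, 13.0, 65.4]]
clip wings 215 [[39.4, -14.4, 60.7], [41.0, -6.6, 61.8], [42.3, 13.5, 62.9]]
```

View pics/w57.png

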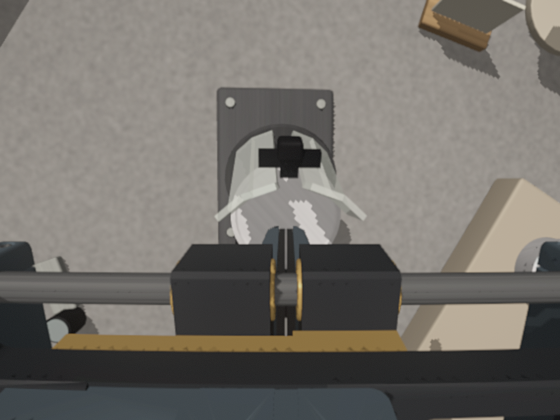

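```bash
python3 -m jog '[{"dp":[0.001,0.0,-0.006],"yaw":0,"fingers":-1}]';python3 -m jog '[{"dp":[0.001,0.001,-0.005],"yaw":0,"fingers":-1}]';python3 -m jog '[{"dp":[0.0,0.0,-0.003],"yaw":0,"fingers":-1}]';  python3 lid.py w58 1
```

```text
clock: 31.45
eef_pos: [510.5, 164.1, 140.0]
orientation: [0.954, 0.287, 0.091, 0.009]
contact_force: [-0.1, -0.7, -0.1]
width: 0.004
clock: 31.55
eef_pos: [511.4, 165.0, 134.3]
orientation: [0.954, 0.286, 0.091, 0.009]
contact_force: [-0.2, 1.1, 1.6]
width: 0.007
clock: 31.65
eef_pos: [511.4, 165.1, 130.8]
orientation: [0.954, 0.287, 0.091, 0.009]
contact_force: [-0.0, 0.4, 1.0]
width: 0.006
w58 lid pts 4167 height 50.1 slopes deg x,y [-20.   -2.1] centroid [ 5.5 -1.4 48.2]
clip 1762 [[39.3, -14.0, 57.7], [45.6, -0.1, 62.2], [52.6, 12.9, 65.5]]
clip wings 279 [[39.1, -14.4, 60.6], [40.7, -6.4, 61.8], [42.4, 13.4, 62.9]]
```

```bash
python3 -m jog '[{"dp":[0.001,0.0,-0.005],"yaw":0,"fingers":-1}]';python3 -m jog '[{"dp":[0.001,0.001,-0.005],"yaw":0,"fingers":-1}]';  python3 lid.py w59 1
```

```text
clock: 31.8
eef_pos: [512.3, 165.0, 125.5]
orientation: [0.954, 0.287, 0.091, 0.009]
contact_force: [0.8, 0.6, 0.7]
width: 0.002
clock: 31.9
eef_pos: [513.5, 166.0, 120.3]
orientation: [0.954, 0.287, 0.091, 0.009]
contact_force: [0.7, 0.1, 2.0]
width: 0.003
w59 lid pts 3486 height 39.5 slopes deg x,y [-19.   -3.6] centroid [ 1.7 -2.5 39.1]
clip 2010 [[39.4, -14.1, 57.5], [45.7, -0.1, 62.1], [52.6, 12.9, 65.4]]
clip wings 308 [[39.2, -14.6, 60.7], [41.0, -7.0, 61.8], [42.4, 13.4, 62.9]]
```

```bash
python3 -m jog '[{"dp":[0.003,0.002,-0.004],"yaw":0,"fingers":-1}]';python3 -m jog '[{"dp":[0.002,0.001,-0.005],"yaw":0,"fingers":-1}]';python3 -m jog '[{"dp":[0.002,0.001,-0.005],"yaw":0,"fingers":-1}]';  python3 lid.py w60 1
```

```text
clock: 32.05
eef_pos: [516.8, 168.2, 115.8]
orientation: [0.954, 0.286, 0.091, 0.009]
contact_force: [0.3, 0.7, 0.8]
width: 0.01
clock: 32.15
eef_pos: [519.1, 169.4, 110.6]
orientation: [0.954, 0.286, 0.091, 0.009]
contact_force: [-0.3, 0.4, 0.4]
width: 0.004
clock: 32.25
eef_pos: [521.2, 170.4, 105.2]
orientation: [0.954, 0.286, 0.091, 0.009]
contact_force: [-17.1, -8.5, 38.2]
width: 0.004
w60 lid pts 807 height 23.7 slopes deg x,y [-0.7 -0.3] centroid [-1.1 -8.6 23.7]
clip 2488 [[39.3, -14.1, 57.6], [46.0, -0.3, 62.0], [52.7, 12.8, 65.3]]
clip wings 365 [[39.1, -14.2, 60.7], [40.9, -7.0, 61.8], [42.3, 13.5, 62.8]]
```

View pics/w60.png

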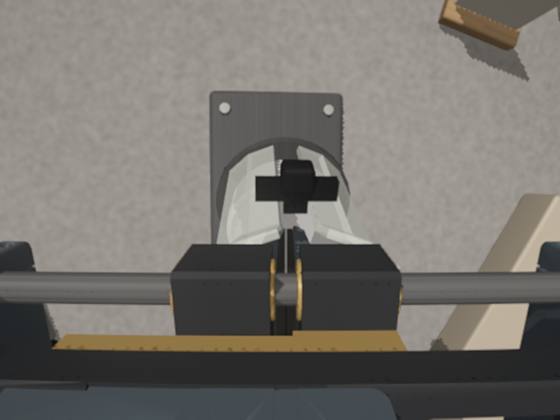

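Pushed down with little force: the lid is now at 23.7 mm with zero slope, so tin 1 is seated flat on the floor and the clip hasn't moved. The next tins can use the same method: lower the tin roughly level into the mouth, then push the near side of its lid. Now to the next tin at (610,-72).

```bash
python3 -m jog '[{"dp":[-0.012,-0.008,0.028],"yaw":0,"fingers":-1},{"dp":[-0.016,-0.011,0.038],"yaw":0,"fingers":-1},{"dp":[-0.013,-0.009,0.036],"yaw":0,"fingers":1},{"dp":[0.018,-0.035,0.01],"yaw":0,"fingers":1},{"dp":[0.022,-0.04,0],"yaw":0,"fingers":1}]' 12
python3 -m jog '[{"dp":[0.025,-0.04,0],"yaw":0,"fingers":1},{"dp":[0.025,-0.04,-0.01],"yaw":0,"fingers":1},{"dp":[0.025,-0.035,-0.025],"yaw":0,"fingers":1}]'
```

```text
clock: 32.8
eef_pos: [518.7, 68.1, 219.6]
orientation: [0.953, 0.289, 0.091, 0.009]
contact_force: [0.8, 1.0, -0.8]
width: 0.238
clock: 33.1
eef_pos: [597.6, -51.3, 188.5]
orientation: [0.952, 0.29, 0.095, 0.011]
contact_force: [1.1, 0.6, -0.3]
width: 0.499
```

```bash
python3 -m jog '[{"dp":[0.015,-0.02,-0.03],"yaw":0,"fingers":1}]'; python3 wv.py w61 | grep ^58
```

```text
clock: 33.2
eef_pos: [614.9, -74.1, 158.4]
orientation: [0.952, 0.289, 0.096, 0.012]
contact_force: [-0.1, 1.3, 0.7]
width: 0.589
58 4312 ((610.33740234375, -72.27316284179688), 31.093080520629883) [610.5 -71.9] 63.4
```

```bash
python3 -m jog '[{"dp":[-0.003,0.001,-0.035],"yaw":0,"fingers":1},{"dp":[-0.001,0.001,-0.03],"yaw":0,"fingers":1},{"dp":[-0.001,0,0],"yaw":0,"fingers":1},{"dp":[0,0,0],"yaw":0,"fingers":1}]'; python3 tilt.py w62
```

```text
clock: 33.65
eef_pos: [608.7, -75.4, 83.0]
orientation: [0.953, 0.287, 0.092, 0.01]
contact_force: [0.2, 0.6, 0.5]
width: 0.979Traceback (most recent call last):
  File "tilt.py", line 12, in <module>
    a=P[rng.choice(len(P),3,0)]; n=np.cross(a[1]-a[0],a[2]-a[0]);
        ~~~~~~~~~~^^^^^^^^^^^^
  File "numpy/random/_generator.pyx", line 864, in numpy.random._generator.Generator.choice
ValueError: a must be a positive integer unless no samples are taken
```

View pics/w62.png

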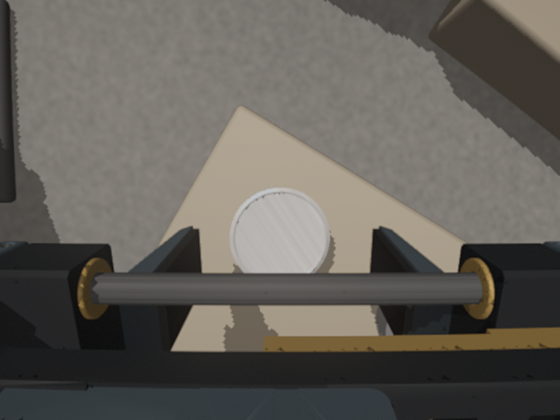

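```bash
python3 -m jog '[{"dp":[0.001,0.002,-0.022],"yaw":0,"fingers":1},{"dp":[0,0.001,-0.018],"yaw":0,"fingers":0.6}]'; python3 -m jog '[{"dp":[0,0,0],"yaw":0,"fingers":-1},{"dp":[0,0,0],"yaw":0,"fingers":-1},{"dp":[0,0,0],"yaw":0,"fingers":-1}]' 12; python3 tilt.py w63
```

```text
clock: 33.9
eef_pos: [613.4, -72.6, 48.1]
orientation: [0.953, 0.288, 0.095, 0.012]
contact_force: [0.1, -0.4, 0.4]
width: 0.938
clock: 34.2
eef_pos: [614.9, -72.4, 51.2]
orientation: [0.953, 0.288, 0.097, 0.013]
contact_force: [-0.8, -0.5, 0.2]
width: 0.679
lidpts 5864 tilt(+ = toolx side up) 0.2 side -0.0 yaw 34.1
eef [614.9 -72.4  51.2] tin centre (y uncertain) world [611.2 -73.8  51.4] tool [-3.8 -0.8 -0.9] width 0.679
```

```bash
python3 -m jog '[{"dp":[0,0,0],"yaw":0,"fingers":0.9},{"dp":[-0.004,-0.001,0],"yaw":0,"fingers":0.9},{"dp":[-0.002,-0.001,-0.011],"yaw":0,"fingers":0.8}]'; python3 -m jog '[{"dp":[-0.001,0,-0.001],"yaw":0,"fingers":-1},{"dp":[-0.001,0,-0.001],"yaw":0,"fingers":-1},{"dp":[0,0,-0.001],"yaw":0,"fingers":-1}]' 12; python3 tilt.py w63
```

```text
clock: 34.55
eef_pos: [610.9, -74.8, 43.4]
orientation: [0.952, 0.288, 0.099, 0.014]
contact_force: [0.8, 0.9, 0.0]
width: 0.875
clock: 34.85
eef_pos: [607.2, -75.0, 38.3]
orientation: [0.953, 0.288, 0.098, 0.013]
contact_force: [-6.7, 1.5, 16.4]
width: 0.681
lidpts 7386 tilt(+ = toolx side up) -0.0 side 0.1 yaw 34.1
eef [607.2 -75.   38.3] tin centre (y uncertain) world [609.9 -71.2  51.3] tool [  6.6  -0.6 -12.1] width 0.681
```

```bash
python3 -m jog '[{"dp":[0,0,0.035],"yaw":0,"fingers":-1},{"dp":[-0.005,0.01,0.045],"yaw":0,"fingers":-1},{"dp":[-0.02,0.03,0.03],"yaw":0,"fingers":-1},{"dp":[-0.022,0.037,0.02],"yaw":0,"fingers":-1},{"dp":[-0.022,0.037,0.02],"yaw":0,"fingers":-1}]' 18
python3 -m jog '[{"dp":[-0.022,0.037,0.018],"yaw":0,"fingers":-1},{"dp":[-0.022,0.038,0.015],"yaw":0,"fingers":-1},{"dp":[-0.008,0.02,0],"yaw":0,"fingers":-1}]'; python3 tilt.py w64
```

```text
clock: 35.4
eef_pos: [535.5, 39.1, 189.6]
orientation: [0.954, 0.285, 0.095, 0.012]
contact_force: [0.5, 1.2, -0.1]
width: 0.675
clock: 35.7
eef_pos: [480.7, 138.3, 226.7]
orientation: [0.954, 0.285, 0.098, 0.012]
contact_force: [0.6, 0.2, -2.1]
width: 0.68
lidpts 7342 tilt(+ = toolx side up) 0.2 side -0.2 yaw 33.7
eef [480.7 138.3 226.7] tin centre (y uncertain) world [483.4 142.1 239.5] tool [  6.6  -0.7 -11.9] width 0.68
```

```bash
python3 -m jog '[{"dp":[0.006,0.005,-0.017],"yaw":0,"fingers":-1},{"dp":[0.006,0.005,-0.015],"yaw":0,"fingers":-1},{"dp":[0.003,0.003,-0.01],"yaw":0,"fingers":-1}]'; python3 tilt.py w65
```

```text
clock: 36.05
eef_pos: [495.1, 154.9, 184.7]
orientation: [0.953, 0.287, 0.099, 0.012]
contact_force: [0.0, -0.7, -0.6]
width: 0.674
lidpts 7272 tilt(+ = toolx side up) 0.3 side -0.1 yaw 33.9
eef [495.1 154.9 184.7] tin centre (y uncertain) world [497.9 158.6 197.5] tool [  6.6  -0.6 -11.9] width 0.674
```

```bash
python3 -m jog '[{"dp":[0.005,0.0015,-0.011],"yaw":0,"fingers":-1},{"dp":[0.005,0.0025,-0.01],"yaw":0,"fingers":-1}]'; python3 -m jog '[{"dp":[0.002,0.001,-0.005],"yaw":0,"fingers":-1}]'; python3 tilt.py w66
```

```text
clock: 36.3
eef_pos: [504.9, 158.7, 162.0]
orientation: [0.953, 0.286, 0.098, 0.012]
contact_force: [-0.5, -0.6, -0.0]
width: 0.677
clock: 36.4
eef_pos: [507.0, 159.5, 156.2]
orientation: [0.953, 0.286, 0.098, 0.012]
contact_force: [-2.1, 0.6, 3.6]
width: 0.679
lidpts 7408 tilt(+ = toolx side up) 0.2 side -0.2 yaw 33.9
eef [507.  159.5 156.2] tin centre (y uncertain) world [509.7 163.4 169.1] tool [  6.6  -0.8 -11.9] width 0.679
```

```bash
python3 -m jog '[{"dp":[0.003,0.002,-0.004],"yaw":0,"fingers":-1}]'; python3 -m jog '[{"dp":[0.001,0.001,-0.003],"yaw":0,"fingers":-1}]'; python3 tilt.py w67
```

```text
clock: 36.55
eef_pos: [510.2, 161.5, 152.4]
orientation: [0.953, 0.286, 0.098, 0.012]
contact_force: [-9.4, -8.0, 8.1]
width: 0.677
clock: 36.65
eef_pos: [511.3, 162.7, 149.6]
orientation: [0.953, 0.286, 0.098, 0.012]
contact_force: [-5.8, 2.0, 7.3]
width: 0.676
lidpts 7014 tilt(+ = toolx side up) 7.4 side 0.4 yaw 33.8
eef [511.3 162.7 149.6] tin centre (y uncertain) world [514.  166.4 162.4] tool [  6.5  -0.6 -11.9] width 0.676
```

View pics/w67.png

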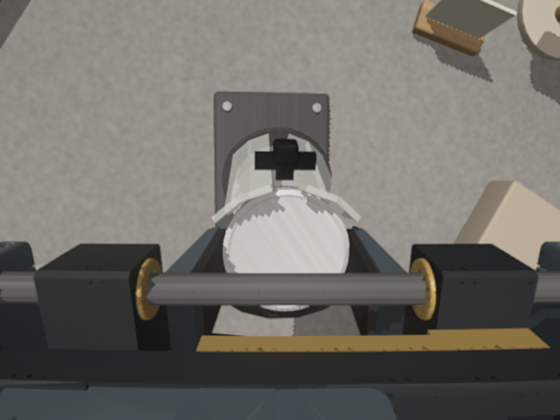

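```bash
python3 -m jog '[{"dp":[0,0,0.001],"yaw":0,"fingers":1},{"dp":[0,0,0.0],"yaw":0,"fingers":1},{"dp":[0,0,0.0],"yaw":0,"fingers":1}]';python3 -m jog '[{"dp":[-0.004,-0.003,0.012],"yaw":0,"fingers":1},{"dp":[-0.008,-0.006,0.022],"yaw":0,"fingers":-1},{"dp":[-0.006,-0.004,0.016],"yaw":0,"fingers":-1},{"dp":[0,0,0],"yaw":0,"fingers":-1}]'; python3 lid.py w68 1
```

```text
clock: 37.0
eef_pos: [511.9, 162.8, 151.4]
orientation: [0.953, 0.286, 0.098, 0.012]
contact_force: [-0.4, 0.2, -0.9]
width: 0.904
clock: 37.4
eef_pos: [492.5, 148.7, 205.0]
orientation: [0.953, 0.286, 0.098, 0.012]
contact_force: [0.8, 0.6, 0.1]
width: 0.77
w68 lid pts 5887 height 82.9 slopes deg x,y [-21.1  -3.6] centroid [ 2.4  0.5 81.9]
clip 782 [[39.4, -13.9, 57.9], [45.2, -0.3, 62.2], [52.7, 12.6, 65.6]]
clip wings 122 [[39.3, -14.7, 60.6], [40.9, -7.0, 61.8], [42.4, 13.5, 63.1]]
```

```bash
python3 -m jog '[{"dp":[0.001,0.002,-0.005],"yaw":0,"fingers":-1},{"dp":[0,0.001,-0.005],"yaw":0,"fingers":-1},{"dp":[0,0.001,-0.005],"yaw":0,"fingers":-1},{"dp":[0,0.001,-0.005],"yaw":0,"fingers":-1},{"dp":[0,0,-0.003],"yaw":0,"fingers":-1}]' 10; python3 -m jog '[{"dp":[0,0.001,-0.003],"yaw":0,"fingers":-1},{"dp":[0,0,-0.002],"yaw":0,"fingers":-1}]'
```

```text
clock: 37.95
eef_pos: [492.9, 154.3, 176.8]
orientation: [0.953, 0.286, 0.096, 0.012]
contact_force: [-0.6, -0.2, -0.3]
width: 0.283
clock: 38.15
eef_pos: [492.6, 155.3, 170.5]
orientation: [0.953, 0.286, 0.096, 0.012]
contact_force: [0.6, -0.6, 0.7]
width: 0.111
```

```bash
python3 -m jog '[{"dp":[0.008,0.003,-0.005],"yaw":0,"fingers":-1},{"dp":[0.002,0,-0.004],"yaw":0,"fingers":-1}]' 10; python3 lid.py w69 1; python3 -m jog '[{"dp":[0.001,0,-0.005],"yaw":0,"fingers":-1}]';python3 -m jog '[{"dp":[0.001,0.001,-0.004],"yaw":0,"fingers":-1}]'; python3 lid.py w70 1
```

```text
clock: 38.35
eef_pos: [503.5, 158.6, 161.2]
orientation: [0.953, 0.286, 0.096, 0.012]
contact_force: [-0.3, -0.7, 0.3]
width: 0.003
w69 lid pts 4986 height 82.8 slopes deg x,y [-20.9  -3.7] centroid [12.   0.3 78.2]
clip 1210 [[39.1, -14.1, 58.2], [45.3, -0.3, 62.2], [52.6, 12.4, 65.3]]
clip wings 195 [[39.1, -14.6, 60.7], [40.8, -7.3, 61.8], [42.4, 12.9, 63.0]]
clock: 38.5
eef_pos: [504.4, 158.5, 155.5]
orientation: [0.953, 0.286, 0.096, 0.012]
contact_force: [0.4, -0.7, -0.0]
width: 0.006
clock: 38.6
eef_pos: [505.5, 159.5, 151.0]
orientation: [0.953, 0.286, 0.096, 0.012]
contact_force: [0.2, 0.4, -0.5]
width: 0.009
w70 lid pts 5470 height 72.8 slopes deg x,y [-19.3  -3.9] centroid [10.9  0.3 69. ]
clip 1365 [[39.3, -14.0, 57.9], [45.3, -0.2, 62.2], [52.6, 12.9, 65.3]]
clip wings 214 [[39.3, -14.4, 60.4], [40.8, -6.5, 61.7], [42.4, 13.5, 62.8]]
```

View pics/w70.png

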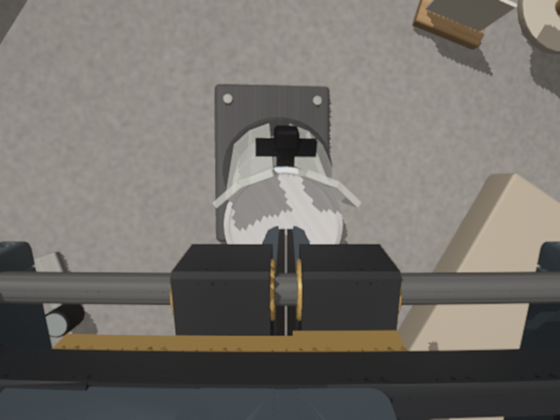

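```bash
python3 -m jog '[{"dp":[0.001,0.001,-0.005],"yaw":0,"fingers":-1},{"dp":[0.001,0.001,-0.005],"yaw":0,"fingers":-1}]';python3 -m jog '[{"dp":[0.002,0.001,-0.005],"yaw":0,"fingers":-1}]'; python3 lid.py w71 1
```

```text
clock: 38.85
eef_pos: [507.7, 161.7, 140.3]
orientation: [0.953, 0.286, 0.096, 0.012]
contact_force: [0.2, 0.6, 0.7]
width: 0.006
clock: 38.95
eef_pos: [509.7, 162.8, 134.8]
orientation: [0.953, 0.286, 0.096, 0.012]
contact_force: [0.1, 0.0, 1.0]
width: 0.006
w71 lid pts 4943 height 56.0 slopes deg x,y [-16.   -4.5] centroid [ 7.3 -0.7 54. ]
clip 1645 [[39.4, -14.1, 57.8], [45.5, -0.2, 62.1], [52.7, 12.9, 65.4]]
clip wings 252 [[39.3, -14.4, 60.7], [40.9, -6.4, 61.8], [42.4, 13.5, 63.0]]
```

```bash
python3 -m jog '[{"dp":[0.001,0.001,-0.004],"yaw":0,"fingers":-1}]';python3 -m jog '[{"dp":[0.001,0.001,-0.004],"yaw":0,"fingers":-1}]'; python3 lid.py w72 1
```

```text
clock: 39.1
eef_pos: [510.8, 163.8, 130.0]
orientation: [0.953, 0.286, 0.096, 0.012]
contact_force: [1.0, 1.3, -0.3]
width: 0.006
clock: 39.2
eef_pos: [511.9, 164.8, 125.9]
orientation: [0.953, 0.286, 0.096, 0.012]
contact_force: [-27.4, -15.8, 62.1]
width: 0.007
w72 lid pts 4257 height 47.6 slopes deg x,y [-0.6 -0.4] centroid [ 5.7 -1.4 47.6]
clip 1841 [[39.3, -14.1, 57.9], [45.6, -0.3, 62.1], [52.6, 12.7, 65.4]]
clip wings 274 [[39.4, -14.4, 60.6], [40.9, -6.6, 61.7], [42.4, 13.4, 62.7]]
```

Tin 2 is seated flat at 47.6 mm. I'll back off and go for the third deep tin at (612,-190).

```bash
python3 -m jog '[{"dp":[-0.008,-0.005,0.02],"yaw":0,"fingers":-1},{"dp":[-0.014,-0.009,0.035],"yaw":0,"fingers":1},{"dp":[-0.006,-0.02,0.025],"yaw":0,"fingers":1},{"dp":[0.015,-0.043,0],"yaw":0,"fingers":1},{"dp":[0.017,-0.044,0],"yaw":0,"fingers":1}]' 12
python3 -m jog '[{"dp":[0.018,-0.044,0],"yaw":0,"fingers":1},{"dp":[0.018,-0.044,0],"yaw":0,"fingers":1},{"dp":[0.018,-0.044,0],"yaw":0,"fingers":1},{"dp":[0.018,-0.044,-0.01],"yaw":0,"fingers":1},{"dp":[0.018,-0.043,-0.02],"yaw":0,"fingers":1}]'
```

```text
clock: 39.75
eef_pos: [514.6, 44.1, 208.7]
orientation: [0.952, 0.289, 0.095, 0.012]
contact_force: [0.6, 0.7, 0.3]
width: 0.326
clock: 40.25
eef_pos: [607.6, -182.3, 182.6]
orientation: [0.952, 0.289, 0.099, 0.014]
contact_force: [0.7, 1.2, 0.7]
width: 0.764
```

```bash
python3 -m jog '[{"dp":[0.002,-0.006,-0.035],"yaw":0,"fingers":1},{"dp":[0,-0.001,-0.035],"yaw":0,"fingers":1},{"dp":[0,0,-0.025],"yaw":0,"fingers":1}]'; python3 wv.py w73 | grep -e ^58 -e cone
```

```text
clock: 40.55
eef_pos: [612.9, -196.7, 85.4]
orientation: [0.953, 0.287, 0.101, 0.017]
contact_force: [0.4, -0.1, 0.2]
width: 0.993
58 7004 ((612.1167602539062, -190.14466857910156), 31.08793830871582) [ 614.4 -188.3] 63.3
cone [ 593. -154.  102.]
cone [ 640. -232.  106.]
```

View pics/w73.png

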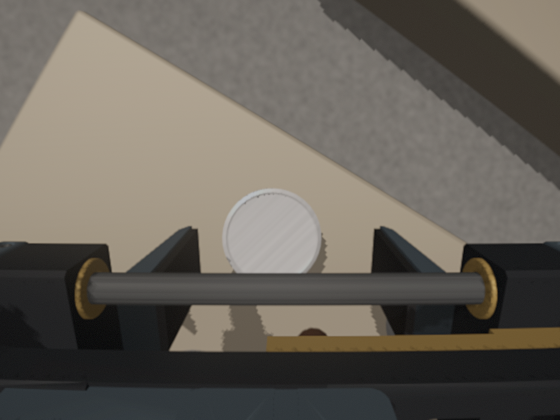

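```bash
python3 -m jog '[{"dp":[-0.002,0.006,-0.012],"yaw":0,"fingers":1},{"dp":[-0.003,0.0,-0.018],"yaw":0,"fingers":1}]'; python3 -m jog '[{"dp":[-0.002,0,-0.012],"yaw":0,"fingers":0.8}]'
```

```text
clock: 40.8
eef_pos: [606.8, -189.5, 51.7]
orientation: [0.953, 0.287, 0.1, 0.016]
contact_force: [-0.1, -0.4, -0.2]
width: 0.998
clock: 40.9
eef_pos: [604.6, -188.9, 39.2]
orientation: [0.953, 0.287, 0.1, 0.016]
contact_force: [-0.9, 0.2, -0.7]
width: 0.941
```

```bash
python3 -m jog '[{"dp":[0.005,-0.001,0.001],"yaw":0,"fingers":0.7},{"dp":[0,0,-0.001],"yaw":0,"fingers":-1},{"dp":[0,0,-0.001],"yaw":0,"fingers":-1},{"dp":[0,0,-0.001],"yaw":0,"fingers":-1}]' 12; python3 tilt.py w74
```

```text
clock: 41.3
eef_pos: [611.0, -189.5, 38.9]
orientation: [0.952, 0.287, 0.101, 0.016]
contact_force: [-7.4, -0.2, 10.8]
width: 0.684
lidpts 7077 tilt(+ = toolx side up) -0.0 side 0.0 yaw 34.0
eef [ 611.  -189.5   38.9] tin centre (y uncertain) world [ 610.7 -187.5   51.3] tool [  3.1  -0.7 -12.2] width 0.684
```

```bash
python3 -m jog '[{"dp":[0,0,0.035],"yaw":0,"fingers":-1},{"dp":[0,0.005,0.045],"yaw":0,"fingers":-1},{"dp":[-0.01,0.025,0.04],"yaw":0,"fingers":-1},{"dp":[-0.016,0.042,0.015],"yaw":0,"fingers":-1},{"dp":[-0.016,0.042,0.015],"yaw":0,"fingers":-1}]' 18
python3 -m jog '[{"dp":[-0.017,0.043,0.015],"yaw":0,"fingers":-1},{"dp":[-0.017,0.043,0.01],"yaw":0,"fingers":-1},{"dp":[-0.017,0.043,0.01],"yaw":0,"fingers":-1},{"dp":[-0.017,0.043,0],"yaw":0,"fingers":-1},{"dp":[-0.01,0.02,0],"yaw":0,"fingers":-1}]'; python3 tilt.py w75
```

```text
clock: 41.85
eef_pos: [568.4, -76.0, 194.5]
orientation: [0.953, 0.284, 0.101, 0.017]
contact_force: [0.7, 0.4, 0.4]
width: 0.675
clock: 42.35
eef_pos: [487.4, 123.7, 237.4]
orientation: [0.953, 0.283, 0.107, 0.018]
contact_force: [0.5, 1.4, -0.1]
width: 0.679
lidpts 6969 tilt(+ = toolx side up) 0.6 side 0.3 yaw 33.7
eef [487.4 123.7 237.4] tin centre (y uncertain) world [487.  125.6 249.9] tool [  3.1  -0.7 -12.2] width 0.679
```

```bash
python3 -m jog '[{"dp":[-0.006,0.013,-0.005],"yaw":0,"fingers":-1},{"dp":[0.006,0.007,-0.017],"yaw":0,"fingers":-1},{"dp":[0.006,0.005,-0.016],"yaw":0,"fingers":-1},{"dp":[0.003,0.002,-0.008],"yaw":0,"fingers":-1}]' ; python3 tilt.py w76
```

```text
clock: 42.8
eef_pos: [496.0, 155.0, 194.0]
orientation: [0.952, 0.285, 0.11, 0.018]
contact_force: [-0.8, -1.0, -0.0]
width: 0.681
lidpts 6964 tilt(+ = toolx side up) 0.9 side 0.5 yaw 33.9
eef [496. 155. 194.] tin centre (y uncertain) world [495.4 157.  206.4] tool [  3.1  -0.8 -12.1] width 0.681
```

```bash
python3 -m jog '[{"dp":[0.004,0.001,-0.012],"yaw":0,"fingers":-1},{"dp":[0.004,0.002,-0.012],"yaw":0,"fingers":-1}]' ; python3 tilt.py w77
```

```text
clock: 43.05
eef_pos: [505.1, 157.8, 169.8]
orientation: [0.952, 0.285, 0.111, 0.018]
contact_force: [0.3, -0.6, -0.8]
width: 0.682
lidpts 7026 tilt(+ = toolx side up) 0.9 side 0.5 yaw 33.9
eef [505.1 157.8 169.8] tin centre (y uncertain) world [504.5 159.8 182.2] tool [  3.1  -0.7 -12.1] width 0.682
```

```bash
python3 -m jog '[{"dp":[0.004,0.002,-0.007],"yaw":0,"fingers":-1}]' ;python3 -m jog '[{"dp":[0.003,0.002,-0.006],"yaw":0,"fingers":-1}]' ; python3 -m jog '[{"dp":[0.002,0.002,-0.004],"yaw":0,"fingers":-1}]' ;python3 tilt.py w78
```

```text
clock: 43.2
eef_pos: [509.1, 159.7, 160.8]
orientation: [0.952, 0.285, 0.11, 0.018]
contact_force: [-1.0, -0.9, -0.6]
width: 0.679
clock: 43.3
eef_pos: [512.4, 161.7, 154.2]
orientation: [0.952, 0.285, 0.11, 0.018]
contact_force: [0.3, -0.2, 0.1]
width: 0.68
clock: 43.4
eef_pos: [514.3, 163.6, 149.5]
orientation: [0.952, 0.284, 0.11, 0.018]
contact_force: [-6.8, -1.5, 3.5]
width: 0.675
lidpts 6976 tilt(+ = toolx side up) 4.3 side 0.6 yaw 33.8
eef [514.3 163.6 149.5] tin centre (y uncertain) world [513.9 165.8 162. ] tool [  3.4  -0.9 -12.1] width 0.675
```

```bash
python3 -m jog '[{"dp":[0,0,0.001],"yaw":0,"fingers":1},{"dp":[0,0,0.0],"yaw":0,"fingers":1},{"dp":[0,0,0.0],"yaw":0,"fingers":1}]';python3 -m jog '[{"dp":[-0.004,-0.003,0.012],"yaw":0,"fingers":1},{"dp":[-0.008,-0.006,0.022],"yaw":0,"fingers":-1},{"dp":[-0.006,-0.004,0.016],"yaw":0,"fingers":-1},{"dp":[0,0,0],"yaw":0,"fingers":-1}]'; python3 lid.py w79 1
```

```text
clock: 43.75
eef_pos: [514.8, 164.1, 150.3]
orientation: [0.952, 0.285, 0.11, 0.018]
contact_force: [0.2, -0.2, -0.0]
width: 0.909
clock: 44.15
eef_pos: [495.8, 150.2, 204.5]
orientation: [0.952, 0.285, 0.111, 0.018]
contact_force: [0.3, -0.1, -0.7]
width: 0.771
w79 lid pts 5793 height 82.5 slopes deg x,y [-18.  -9.] centroid [ 2.1  0.5 81.8]
clip 781 [[39.2, -14.0, 58.3], [45.2, -0.3, 62.2], [52.7, 12.7, 65.4]]
clip wings 127 [[39.1, -14.3, 60.5], [40.8, -7.5, 61.8], [42.4, 13.1, 63.2]]
```

View pics/w79.png

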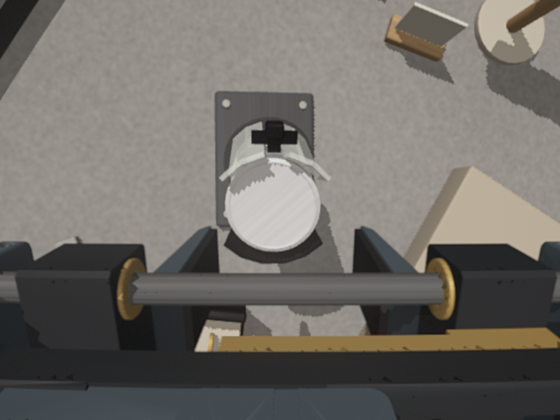

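```bash
python3 -m jog '[{"dp":[0,0.002,-0.006],"yaw":0,"fingers":-1},{"dp":[0,0.001,-0.006],"yaw":0,"fingers":-1},{"dp":[0,0.001,-0.006],"yaw":0,"fingers":-1},{"dp":[0,0.001,-0.005],"yaw":0,"fingers":-1},{"dp":[0,0,-0.004],"yaw":0,"fingers":-1}]' 10; python3 -m jog '[{"dp":[0,0,-0.001],"yaw":0,"fingers":-1},{"dp":[0,0,0],"yaw":0,"fingers":-1},{"dp":[0,0,0],"yaw":0,"fingers":-1}]'
```

```text
clock: 44.7
eef_pos: [495.2, 155.8, 172.3]
orientation: [0.952, 0.285, 0.109, 0.018]
contact_force: [0.3, -0.3, -0.3]
width: 0.286
clock: 45.0
eef_pos: [494.6, 155.8, 169.7]
orientation: [0.952, 0.285, 0.108, 0.018]
contact_force: [0.9, -0.0, -0.3]
width: 0.023
```

```bash
python3 -m jog '[{"dp":[0.008,0,-0.005],"yaw":0,"fingers":-1},{"dp":[0.002,-0.001,-0.005],"yaw":0,"fingers":-1}]' 10; python3 -m jog '[{"dp":[0.001,0,-0.004],"yaw":0,"fingers":-1}]';python3 -m jog '[{"dp":[0.001,0,-0.004],"yaw":0,"fingers":-1}]'; python3 lid.py w80 1
```

```text
clock: 45.2
eef_pos: [505.9, 155.0, 160.2]
orientation: [0.952, 0.285, 0.109, 0.018]
contact_force: [0.1, -0.2, 1.2]
width: 0.007
clock: 45.3
eef_pos: [507.3, 154.8, 155.8]
orientation: [0.952, 0.285, 0.109, 0.018]
contact_force: [-0.2, -0.4, 0.4]
width: 0.007
clock: 45.4
eef_pos: [508.5, 154.7, 151.3]
orientation: [0.952, 0.285, 0.109, 0.018]
contact_force: [-0.1, -0.8, 0.4]
width: 0.005
w80 lid pts 5012 height 71.7 slopes deg x,y [-0.2 -0.3] centroid [10.3  0.8 71.7]
clip 1343 [[39.3, -14.0, 58.2], [45.3, -0.3, 62.1], [52.6, 12.8, 65.3]]
clip wings 206 [[39.3, -14.5, 60.6], [40.9, -6.7, 61.9], [42.4, 13.0, 62.9]]
```

Third tin is seated: lid at 71.7 mm, flat, past the clip's mark of about 62 mm, where two tins reached only 48. Retracting and doing a final check.

```bash
python3 -m jog '[{"dp":[-0.012,-0.006,0.03],"yaw":0,"fingers":-1},{"dp":[-0.014,-0.009,0.035],"yaw":0,"fingers":-1},{"dp":[-0.01,-0.01,0.035],"yaw":0,"fingers":-1},{"dp":[0,-0.04,0.02],"yaw":0,"fingers":-1},{"dp":[0,-0.04,0],"yaw":0,"fingers":-1}]'
python3 -m jog '[{"dp":[0,-0.01,0],"yaw":0,"fingers":-1}]'
python3 lid.py w81 1; sed -i "s/('w2','w11','top0','scene0')/('w2','top0','top9')/" fit2.py; python3 - <<'E'
from h import *
d=optics.camera('top'); save(d,'top9'); pickle.dump(d,open('top9.pkl','wb'))
s=optics.camera('scene'); save(s,'scene9')
t=cv2.imread('pics/top9.png')[120:330,120:480]; c=cv2.imread('pics/scene9.png')[140:290,100:440]
cv2.imwrite('pics/fin.png',np.vstack([cv2.resize(t,(600,300)),cv2.resize(c,(600,290))]))
W=cloud(d); W0=cloud(pickle.load(open('top0.pkl','rb')))
for nm in ('cone_1','ring_box','loupe','card_stand','deep_tin_1','shallow_tin_1'):
    for x in spotter.regions_of(nm,d): print(nm,round(x['confidence'],2),np.nanmedian(W[x['mask']],0).round(0),np.nanmedian(W0[x['mask']],0).round(0))
E
```

```text
clock: 45.95
eef_pos: [469.2, 49.5, 272.9]
orientation: [0.952, 0.288, 0.107, 0.018]
contact_force: [0.6, 1.0, 0.0]
width: 0.005
clock: 46.05
eef_pos: [469.2, 37.3, 273.7]
orientation: [0.952, 0.287, 0.107, 0.018]
contact_force: [0.7, 1.2, -0.9]
width: 0.008
w81 lid pts 3571 height 71.8 slopes deg x,y [-0.3 -0.3] centroid [ 0.7  0.2 71.8]
clip 495 [[39.2, -15.1, 59.7], [44.0, -1.6, 62.4], [51.5, 11.9, 65.7]]
clip wings 94 [[39.1, -14.2, 60.5], [40.9, -7.0, 61.9], [42.4, 12.7, 63.3]]
cone_1 0.63 [ 544. -139.   70.] [ 544. -139.   71.]
cone_1 0.53 [515. 166. 161.] [517. 178.  96.]
loupe 0.74 [337. 296.  12.] [337. 295.  11.]
loupe 0.67 [ 557. -255.   70.] [ 557. -255.   70.]
card_stand 0.5 [762. 119.  15.] [762. 118.  15.]
deep_tin_1 0.88 [515. 168. 162.] [517. 180.  95.]
deep_tin_1 0.86 [ 347. -127.   23.] [ 348. -127.   23.]
deep_tin_1 0.71 [ 605. -457.   23.] [ 605. -456.   23.]
deep_tin_1 0.62 [ 614. -320.   63.] [ 615. -320.   63.]
deep_tin_1 0.35 [561. 176.  12.] [561. 176.  12.]
shallow_tin_1 0.89 [ 488. -202.   53.] [ 488. -202.   53.]
shallow_tin_1 0.64 [ 504. -332.   53.] [ 504. -331.   53.]
```

View pics/fin.png

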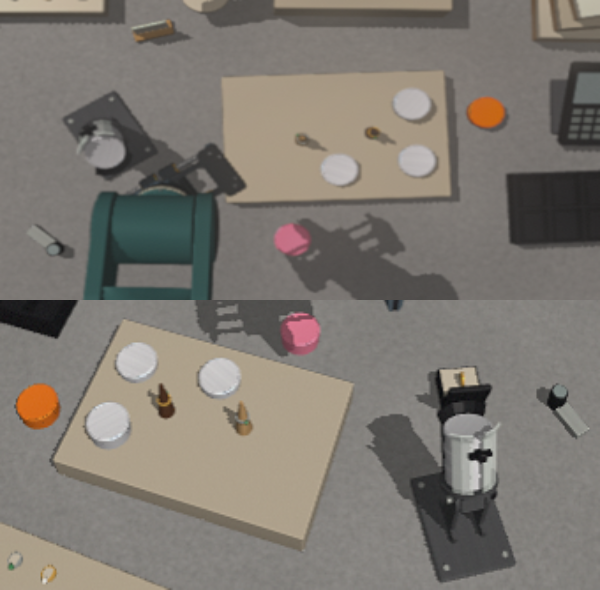

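The final picture shows the stack in the tube with the lid above the clip. One deep and two shallow tins are still on the block, and the cones, decoys and other objects are unmoved. Handing in.

```bash
python3 -c "
from plant import hand_in; print(hand_in())"
```

```text
the job is handed in; nothing more can be done
None
```

I loaded three deep tins into the dispenser tube and handed the job in at about 46 s of the 72 s allowed. The hand-in gives no verdict.

**Fill level:** the last wrist view puts the top lid at 71.8 mm above the tube floor, square to the tube axis within 0.3°. The middle of the level clip measured about 62 mm. Two tins had reached only 47.6 mm, so three was the right number.

**Tube and clip:** the lean and the clip measured the same before and after, within the noise of the measurements.

**Other things:** the fourth deep tin, both shallow tins, both cones, the loupe, the card stand and the pink and orange look-alikes are where they started, to about 1 mm. The network did not find the ring box in the last picture, so I only checked it by eye in the scene view, where it looked undisturbed.

**What went wrong on the way:**
- **Fingertips:** they measured about 11 mm behind the reported TCP, not ahead of it as stated, so the first grasp closed above the lid. The tin was not moved.
- **First tin:** it wedged in the tube three times. I pulled it out twice and finally pushed it square with closed fingers. The second and third tins also needed that push.
- **Forces:** wrist force peaked at about 65 N when a fingertip caught the tube rim, and 62 N when the second tin seated; the limit is 120 N. The fingers touched the tube, and I saw no sign of the gripper's body touching anything.
- **Tool pitch:** the tool drifted to about 13° over the run and could not be corrected through the jog interface. I allowed for it in the later moves.

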